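Scoop turned parts into a toppled sample bin

ROBOT

A 7-joint arm with a two-finger parallel gripper is mounted at the origin on the work surface. World frame = base frame: x ahead of the robot, y to its left, z up, the work surface at z = 0. Lengths are in m, angles in rad, forces in N, time in s.
With the tool pointing down it reaches from about 0.4 to 0.85 m from the base axis. Payload 4.5 kg.
Tool frame: the origin (TCP) lies midway between the tips of the shut fingers; the grasp point (between the pads) lies 19 mm behind it; z points along the fingers, y is the line along which they close (so a half turn about z gives the same grasp; the last joint's range is limited). The gripper opens to 88 mm and grips with 3 to 60 N. Pads are 18 mm wide; open, the fingers measure 123 mm over their backs; the gripper's body (75 mm by 187 mm) begins 45 mm behind the grasp point.
Start: joints at [-1.112, 0.689, -0.195, 1.565, 0.157, 0.902, -0.215], TCP at [0.258, 0.569, 0.239] pointing down, gripper open.
Joint ranges: [-3.01, 3.01], [-0.46, 2.08], [-1.47, 1.51], [0.13, 2.56], [-1, 4.14], [0.04, 2.09], [-2.66, 2.66]. Speed limits (rad/s): [2.57, 2.57, 3.14, 3.14, 3.14, 3.14, 3.14].

INTERFACE

Orientations are given as a unit quaternion [x, y, z, w].
In Python, from plant import sensors, eyes, finish_job gives the robot as it stands.
- The arm moves only by the tool send_rows, never from a script. Its argument "rows" is text: rows parted by semicolons, each of 4 numbers parted by spaces: the shift along the tool's x, y, z normalised to -1 to 1, where 1 is 30 cm, then the turn about the tool's z normalised to -1 to 1, where 1 is 2 pi rad. A call has 1 to 10 rows; each row is the pose to reach, as a shift and turn from the pose commanded when the call began, along the tool's axes at that moment, turning the shorter way round; what a row does not reach only later rows make up. A row lasts 1/12 s, in which the tool goes at most 41.7 mm and 7.16 degrees, less where a joint would pass 70% of its speed; a pose out of reach is approached as far as the arm can. A call with a number of a shift or a turn outside -1 to 1 is refused whole. A call with a gripper value outside its range is refused whole. "jaw" is the closure, from -1 (fully open) to 1 (shut), set as the call begins (left out, the last holds). The fingers move at their own pace and stop on an object; "force" is the grip in N (left out, the last holds). Time passes only in rows, so rows that repeat a pose let the fingers close. It gives the time, the measured TCP pose, the force, the opening and the grip force at its end, in the units of the state.
- sensors.get_state(): the state, without advancing time (a new reading comes with each control period).
- eyes.snapshot(name): name is "scene" or "top" or "wrist"; returns (picture, depth): 420x560x3 uint8, red, green, blue; 420x560 float32, m along the optical axis (not along the pixel's ray), 0 where there is no reading.
- eyes.calibration(name): a dict with "fov_y" (degrees; the focal length in pixels is half the picture's height over the tangent of half this angle, whatever the lens; pixels are square), "cx", "cy" (the principal point, pixels), "world_from_camera" (4x4, takes a point from camera to world coordinates). Camera axes: x right, y down, z forward; pixel columns grow to the right and rows downward; lengths in m; the calibration is good to about 2 mm. A picture is of the moment at which its call begins: read the wrist's pose just before it. calibration takes no time and is no camera call; for the wrist camera it gives the pose at the moment of the call.
- finish_job(): hands the job in; it is judged then, once.
The state is a dict: "clock": time; "q": joint angles; "qd": joint speeds; "joint_torque": joint torques, N m; "tool_pos": TCP position; "eef_rot": TCP orientation; "contact_force": force on the tool from outside, world axes, zero at the start; "moment": the same for the moment, N m; "opening": opening from 0.0 (shut) to 1.0 (fully open); "finger_force": force on a finger pad.
Only numpy, scipy, OpenCV 4.12 (cv2) and the standard library are available. Lean on these libraries where they do the work, as an engineer would, in place of code of your own. Each camera call takes 0.05 s, during which the arm holds its last target. There are 200 camera calls.

TASK

First stand the toppled grey bin upright on the desk and let go of it; then with the hand scoop bring at least three slugs from the tray into the bin, and finally set the scoop down flat. Touch the slugs only with the scoop, never with the gripper, and leave none lying on the desk: each ends in the bin or still in the tray. Do not disturb the dish, the can or the block.

Things in the scene. Friction and masses are not known exactly. Their poses are not given: they have to be found in the camera images.
- tray: low open aluminium parts tray fixed to the desk, 130 (x) by 240 (y) mm outside and 35 mm high, walls and floor 5 mm thick (inside 120 by 230 mm); origin at the centre of its underside, y along its length, z up
- bin: deep narrow grey plastic sample bin, open-topped, 68 (x) by 116 (y) mm outside, 85 mm deep (z), walls 4 mm, about 180 g; origin at the centre of its bottom's outside, z towards the open mouth. It starts toppled on its narrow -y side: its z axis level, its y axis up, its two broad 116 by 85 mm faces (68 mm apart) upright
- bin_mouth (a point): centre of the bin's open mouth, 85 mm from its bottom along its z
- scoop: flat-bottomed aluminium hand scoop, 204 mm long, about 220 g, standing flat on the desk. Origin on the pan's underside, x to its open front, z up. Pan 80 mm wide (74 inside), floor 3 mm thick, from x = -45 mm (back wall 47 mm high) to the thin lip at x = +50 mm; side walls 41 mm high up to x = +10 mm, then 16 mm high up to x = +31 mm, then none
- scoop_grip (a point): grip point of the scoop's handle, a black level bar 20 mm wide and 22 mm high, its centre 66 mm above the scoop's underside, running back from scoop x = -44 to -154 mm; this point is at x = -85 mm on the bar's centre line
- scoop_lip (a point): middle of the scoop's front lip, at scoop x = +50 mm on the underside
- slug1: turned steel slug: a cylinder 26 mm in diameter and 24 mm long with 5 mm chamfers at both ends, about 35 g, thinly oiled (friction about 0.2); starts standing on end on the tray floor, all five loosely grouped along the tray's middle line in its +y half (tray y = 18 to 98, x = -22 to +22 mm); origin at its centre, z along its axis
- slug2: another slug just like slug1, in the same tray
- slug3: another slug just like slug1, in the same tray
- slug4: another slug just like slug1, in the same tray
- slug5: another slug just like slug1, in the same tray
- dish: bystander: shallow round brass dish, 96 mm across, 20 mm high, origin under its centre
- can: bystander: upright spray-can-like closed can, 64 mm in diameter, 200 mm high, origin under its centre
- block: bystander: dark steel block 50 by 90 by 40 mm, origin under its centre
Not all that is in view belongs to the job. Leave any green look-alike of the slug5 alone.

How it is judged:
On the way, in this order (a step that is already met when the one before it is completed fails the run):
1. the bin stands upright on the desk, let go (angle between bin's own z axis and vertical below 0.1 rad and height (world z) of bin between -0.006 and 0.006 m and contact force between the fingers and bin below 0.2 N and linear speed of bin below 0.02 m/s), for 0.2 s.
2. the scoop carries at least one slug clear above the tray (((x of slug1 in the frame of scoop between -0.046 and 0.05 m and y of slug1 in the frame of scoop between -0.04 and 0.04 m and z of slug1 in the frame of scoop between 0 and 0.07 m and height (world z) of slug1 above 0.075 m) or (x of slug2 in the frame of scoop between -0.046 and 0.05 m and y of slug2 in the frame of scoop between -0.04 and 0.04 m and z of slug2 in the frame of scoop between 0 and 0.07 m and height (world z) of slug2 above 0.075 m) or (x of slug3 in the frame of scoop between -0.046 and 0.05 m and y of slug3 in the frame of scoop between -0.04 and 0.04 m and z of slug3 in the frame of scoop between 0 and 0.07 m and height (world z) of slug3 above 0.075 m) or (x of slug4 in the frame of scoop between -0.046 and 0.05 m and y of slug4 in the frame of scoop between -0.04 and 0.04 m and z of slug4 in the frame of scoop between 0 and 0.07 m and height (world z) of slug4 above 0.075 m) or (x of slug5 in the frame of scoop between -0.046 and 0.05 m and y of slug5 in the frame of scoop between -0.04 and 0.04 m and z of slug5 in the frame of scoop between 0 and 0.07 m and height (world z) of slug5 above 0.075 m))), for 0.2 s.
At the end, for the whole second after the job is handed in: Bin upright on the desk (within 0.1 rad and 6 mm) with at least three slugs inside; every other slug in the bin or in the tray; scoop standing flat (within 0.15 rad, underside under 12 mm above the desk top); bin, scoop and slugs at rest (below 20 mm/s) (angle between bin's own z axis and vertical below 0.1 rad and height (world z) of bin between -0.006 and 0.006 m and (((x of slug1 in the frame of bin between -0.034 and 0.034 m and y of slug1 in the frame of bin between -0.058 and 0.058 m and height (world z) of slug1 below 0.085 m) and (x of slug2 in the frame of bin between -0.034 and 0.034 m and y of slug2 in the frame of bin between -0.058 and 0.058 m and height (world z) of slug2 below 0.085 m) and ((x of slug3 in the frame of bin between -0.034 and 0.034 m and y of slug3 in the frame of bin between -0.058 and 0.058 m and height (world z) of slug3 below 0.085 m) or (x of slug4 in the frame of bin between -0.034 and 0.034 m and y of slug4 in the frame of bin between -0.058 and 0.058 m and height (world z) of slug4 below 0.085 m) or (x of slug5 in the frame of bin between -0.034 and 0.034 m and y of slug5 in the frame of bin between -0.058 and 0.058 m and height (world z) of slug5 below 0.085 m))) or ((x of slug3 in the frame of bin between -0.034 and 0.034 m and y of slug3 in the frame of bin between -0.058 and 0.058 m and height (world z) of slug3 below 0.085 m) and (x of slug4 in the frame of bin between -0.034 and 0.034 m and y of slug4 in the frame of bin between -0.058 and 0.058 m and height (world z) of slug4 below 0.085 m) and (x of slug5 in the frame of bin between -0.034 and 0.034 m and y of slug5 in the frame of bin between -0.058 and 0.058 m and height (world z) of slug5 below 0.085 m)) or (((x of slug1 in the frame of bin between -0.034 and 0.034 m and y of slug1 in the frame of bin between -0.058 and 0.058 m and height (world z) of slug1 below 0.085 m) or (x of slug2 in the frame of bin between -0.034 and 0.034 m and y of slug2 in the frame of bin between -0.058 and 0.058 m and height (world z) of slug2 below 0.085 m)) and (x of slug3 in the frame of bin between -0.034 and 0.034 m and y of slug3 in the frame of bin between -0.058 and 0.058 m and height (world z) of slug3 below 0.085 m) and (x of slug4 in the frame of bin between -0.034 and 0.034 m and y of slug4 in the frame of bin between -0.058 and 0.058 m and height (world z) of slug4 below 0.085 m)) or (((x of slug1 in the frame of bin between -0.034 and 0.034 m and y of slug1 in the frame of bin between -0.058 and 0.058 m and height (world z) of slug1 below 0.085 m) or (x of slug2 in the frame of bin between -0.034 and 0.034 m and y of slug2 in the frame of bin between -0.058 and 0.058 m and height (world z) of slug2 below 0.085 m)) and (x of slug3 in the frame of bin between -0.034 and 0.034 m and y of slug3 in the frame of bin between -0.058 and 0.058 m and height (world z) of slug3 below 0.085 m) and (x of slug5 in the frame of bin between -0.034 and 0.034 m and y of slug5 in the frame of bin between -0.058 and 0.058 m and height (world z) of slug5 below 0.085 m)) or (((x of slug1 in the frame of bin between -0.034 and 0.034 m and y of slug1 in the frame of bin between -0.058 and 0.058 m and height (world z) of slug1 below 0.085 m) or (x of slug2 in the frame of bin between -0.034 and 0.034 m and y of slug2 in the frame of bin between -0.058 and 0.058 m and height (world z) of slug2 below 0.085 m)) and (x of slug4 in the frame of bin between -0.034 and 0.034 m and y of slug4 in the frame of bin between -0.058 and 0.058 m and height (world z) of slug4 below 0.085 m) and (x of slug5 in the frame of bin between -0.034 and 0.034 m and y of slug5 in the frame of bin between -0.058 and 0.058 m and height (world z) of slug5 below 0.085 m))) and ((x of slug1 in the frame of bin between -0.034 and 0.034 m and y of slug1 in the frame of bin between -0.058 and 0.058 m and height (world z) of slug1 below 0.085 m) or (x of slug1 in the frame of tray between -0.065 and 0.065 m and y of slug1 in the frame of tray between -0.12 and 0.12 m)) and ((x of slug2 in the frame of bin between -0.034 and 0.034 m and y of slug2 in the frame of bin between -0.058 and 0.058 m and height (world z) of slug2 below 0.085 m) or (x of slug2 in the frame of tray between -0.065 and 0.065 m and y of slug2 in the frame of tray between -0.12 and 0.12 m)) and ((x of slug3 in the frame of bin between -0.034 and 0.034 m and y of slug3 in the frame of bin between -0.058 and 0.058 m and height (world z) of slug3 below 0.085 m) or (x of slug3 in the frame of tray between -0.065 and 0.065 m and y of slug3 in the frame of tray between -0.12 and 0.12 m)) and ((x of slug4 in the frame of bin between -0.034 and 0.034 m and y of slug4 in the frame of bin between -0.058 and 0.058 m and height (world z) of slug4 below 0.085 m) or (x of slug4 in the frame of tray between -0.065 and 0.065 m and y of slug4 in the frame of tray between -0.12 and 0.12 m)) and ((x of slug5 in the frame of bin between -0.034 and 0.034 m and y of slug5 in the frame of bin between -0.058 and 0.058 m and height (world z) of slug5 below 0.085 m) or (x of slug5 in the frame of tray between -0.065 and 0.065 m and y of slug5 in the frame of tray between -0.12 and 0.12 m)) and angle between scoop's own z axis and vertical below 0.15 rad and height (world z) of scoop below 0.012 m and linear speed of each of bin, scoop, slug1, slug2, slug3, slug4, slug5 below 0.02 m/s); the robot touches nothing.
It fails at once if the gripper's fingers touch a slug (over 0.5 N) (contact force between the fingers and slug1 above 0.5 N or contact force between the fingers and slug2 above 0.5 N or contact force between the fingers and slug3 above 0.5 N or contact force between the fingers and slug4 above 0.5 N or contact force between the fingers and slug5 above 0.5 N).
It fails at once if the dish, the can or the block is moved by more than 20 mm (distance of any of dish, can, block from where it was at the start of the episode above 0.02 m).
It also fails if it takes over 72 s, if anything falls off the work surface, if the arm or the gripper's body presses on something with over 40 N, if the wrist force passes 120 N, or if a joint passes its speed limit or range.

## Working session

There is one attempt and no reset: what is moved stays moved. The work goes in short steps, Python scripts to look and compute and a tool call to move; the robot and the scene stay as the last step left them, time stands still between calls to the robot, and variables do not carry over. Pictures are saved under pics/ and viewed, at most 10 in all, crops included, and the job is handed in when it is done.

Besides the shell and the picture viewer there is one more tool, called as name(argument=value, ...), one argument or row to a line, values as JSON. send_rows: Moves the arm, as the interface text tells. Scaled input: -1 to 1 covers 30 cm each way for a shift and 2 pi rad each way for a turn. Its arguments: {"type":"object","properties":{"rows":{"type":"string"},"jaw":{"type":"number"},"force":{"type":"number"}},"required":["rows"]}

```bash
ls; mkdir -p pics; python3 - <<'E'
from plant import sensors, eyes
import cv2, numpy as np
s=sensors.get_state(); print({k:np.round(v,3) for k,v in s.items()})
for n in("top","scene"):
    p,d=eyes.snapshot(n); cv2.imwrite(f"pics/{n}0.png",p[:,:,::-1]); np.savez(f"{n}0.npz",p=p,d=d)
    c=eyes.calibration(n); print(n,c)
E
```

```text
pics
{'clock': np.float64(0.0), 'q': array([-1.112,  0.69 , -0.195,  1.566,  0.157,  0.902, -0.215]), 'qd': array([-0.001, -0.   ,  0.002, -0.001, -0.001,  0.001, -0.   ]), 'joint_torque': array([-0.0000e+00, -5.2755e+01, -1.2660e+00, -1.5343e+01, -5.3000e-02,
        7.0000e-03,  0.0000e+00]), 'tool_pos': array([0.257, 0.569, 0.238]), 'eef_rot': array([ 0.211,  0.978, -0.001, -0.   ]), 'contact_force': array([-0.164,  0.644, -0.094]), 'moment': array([0.003, 0.011, 0.014]), 'finger_force': np.float64(0.0), 'opening': np.float64(1.004)}
top {'fov_y': 43.22437081161092, 'cx': 279.97310284678684, 'cy': 207.2167287466614, 'world_from_camera': array([[ 0.02650522, -0.97403276,  0.22485029,  0.35200672],
       [-0.99964782, -0.02553157,  0.00723725, -0.01413189],
       [-0.00130854, -0.22496292, -0.97436645,  1.11719839],
       [ 0.        ,  0.        ,  0.        ,  1.        ]])}
scene {'fov_y': 50.48241857437183, 'cx': 278.3539078220882, 'cy': 203.38541125671847, 'world_from_camera': array([[ 0.33412991,  0.54479462, -0.7691268 ,  1.2886615 ],
       [ 0.94247308, -0.20185177,  0.26645891, -0.24439717],
       [-0.01008422, -0.81391319, -0.58089898,  0.60331758],
       [ 0.        ,  0.        ,  0.        ,  1.        ]])}
```

View pics/top0.png

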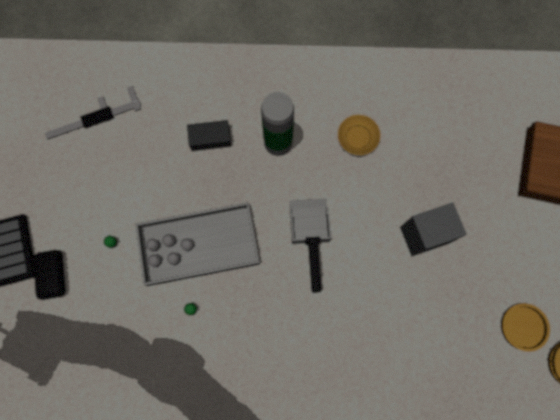

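View pics/scene0.png

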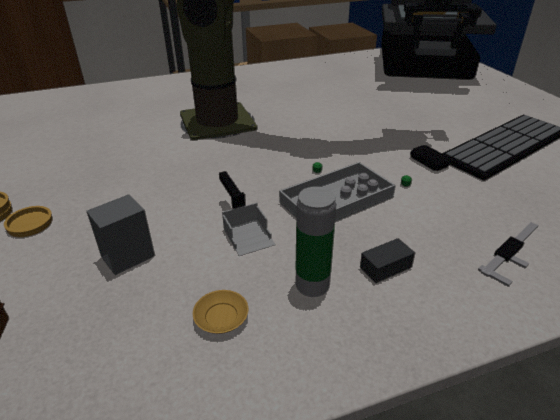

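The two green look-alikes are at top (110,241) and (190,309), outside the tray. The five grey slugs are in the tray at about (150–188, 240–262). The can is at (278,122), the dish next to it is at (359,135), and the scoop is at (311,240) with its handle towards the robot. The toppled bin is the grey box at (433,230). Next I'll measure these.

```bash
cat > h.py <<'E'
import numpy as np, cv2
from plant import sensors, eyes
def cloud(d,c):
    h,w=d.shape; f=h/2/np.tan(np.radians(c["fov_y"])/2)
    u,v=np.meshgrid(np.arange(w),np.arange(h))
    P=np.stack([(u-c["cx"])/f*d,(v-c["cy"])/f*d,d,np.ones_like(d)],-1)@np.array(c["world_from_camera"]).T
    P[d<=0]=np.nan
    return P[...,:3]
def look(n):
    c=eyes.calibration(n); p,d=eyes.snapshot(n); return p,d,cloud(d,c)
def rect(P):
    return cv2.minAreaRect((P[:,:2]*1000).astype(np.float32))
E
python3 - <<'E'
from h import *
np.set_printoptions(suppress=True,precision=4)
z=np.load("top0.npz"); T=cloud(z["d"],eyes.calibration("top")); p=z["p"]
y=np.load("scene0.npz"); S=cloud(y["d"],eyes.calibration("scene"))
print("desk z",np.nanmedian(T[60:100,300:320,2]))
def box(P,r,lo,hi):
    q=P[r[0]:r[1],r[2]:r[3]].reshape(-1,3); return q[(q[:,2]>lo)&(q[:,2]<hi)]
b=box(T,(195,265,390,475),.1,.13); print("bin top",len(b),rect(b),np.median(b[:,2]))
b=box(T,(195,265,390,475),.02,.1); print("bin side",len(b),rect(b))
# scene bin: histogram of normals
q=S[195:275,80:160]; gx=np.roll(q,-2,1)-np.roll(q,2,1); gy=np.roll(q,-2,0)-np.roll(q,2,0); n=np.cross(gx,gy); n/=np.linalg.norm(n,axis=-1,keepdims=True)
for r in range(10,75,8): print([ (tuple(np.round(q[r,k],3)),np.round(np.degrees(np.arctan2(n[r,k,1],n[r,k,0]))),round(n[r,k,2],1)) for k in range(12,70,12)])
t=box(T,(200,290,130,265),.028,.045); print("tray",len(t),rect(t),np.median(t[:,2]))
sc=box(T,(195,250,285,335),-.01,.06); 
h=box(T,(235,300,300,330),.06,.095); print("handle",len(h),rect(h),np.median(h[:,2]))
m=T[195:250,285:335].reshape(-1,3); m=m[(m[:,2]>.006)]; print("pan",len(m),rect(m))
for n_,r in dict(can=(90,155,260,297),dish=(110,160,335,385),block=(115,155,180,235)).items():
    b=box(T,r,.012,.25); print(n_,rect(b),b[:,2].max())
cv2.imwrite("pics/crop0.png",np.hstack([cv2.resize(p[195:265,385:480,::-1],None,fx=4,fy=4),cv2.resize(p[195:265,130:225,::-1],None,fx=4,fy=4)]))
E
```

```text
desk z 0.0004223447839185601
bin top 1640 ((555.7501831054688, -312.3827209472656), (68.24567413330078, 86.9504165649414), 20.097623825073242) 0.11652682027967465
bin side 471 ((530.5655517578125, -303.4488220214844), (107.85144805908203, 53.534000396728516), 71.07599639892578)
[((np.float64(0.346), np.float64(-0.378), np.float64(0.001)), np.float64(65.0), np.float64(-1.0)), ((np.float64(0.534), np.float64(-0.331), np.float64(0.116)), np.float64(-21.0), np.float64(-0.8)), ((np.float64(0.541), np.float64(-0.31), np.float64(0.115)), np.float64(110.0), np.float64(-1.0)), ((np.float64(nan), np.float64(nan), np.float64(nan)), np.float64(42.0), np.float64(-1.0)), ((np.float64(0.558), np.float64(-0.267), np.float64(0.116)), np.float64(-70.0), np.float64(-0.5))]
[((np.float64(0.552), np.float64(-0.353), np.float64(0.116)), np.float64(147.0), np.float64(-1.0)), ((np.float64(0.558), np.float64(-0.332), np.float64(0.114)), np.float64(76.0), np.float64(-1.0)), ((np.float64(0.567), np.float64(-0.311), np.float64(0.115)), np.float64(58.0), np.float64(-1.0)), ((np.float64(0.576), np.float64(-0.29),
[... 3677 characters left out ...]
1.2423553466797, 240.4915771484375), 12.52217960357666) 0.033609940848579045
handle 616 ((479.2120361328125, -73.77912139892578), (109.0165786743164, 28.299535751342773), 2.2105214595794678) 0.07696595223442315
pan 563 ((568.3432006835938, -68.56124877929688), (119.80702209472656, 101.4620361328125), 1.5332567691802979)
can ((753.1051025390625, 4.215274810791016), (62.590518951416016, 61.64630889892578), 44.81389617919922) 0.20513769364896361
dish ((773.8902587890625, -172.90982055664062), (92.89054107666016, 93.18980407714844), 86.5034408569336) 0.02641501079444919
block ((761.2584228515625, 154.91871643066406), (52.76963806152344, 90.48735046386719), 8.164397239685059) 0.050530585654970706
```

View pics/crop0.png

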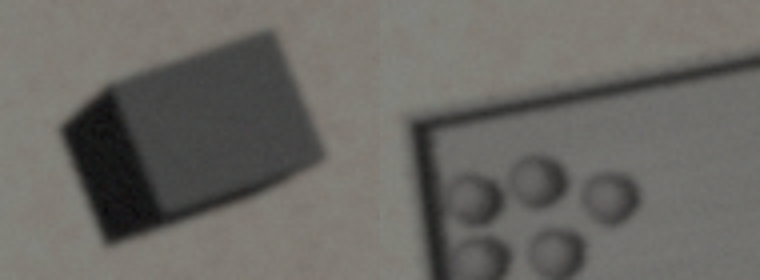

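The enlarged crop shows the bin standing on its narrow side with a dark left (+y) face. It also shows five slugs at the tray's left end. I'll check with depth that the dark face is the open mouth, then write a move helper.

```bash
cat >> h.py <<'E'
from scipy.spatial.transform import Rotation as R
def mv(x,y,z,psi,pose=None):
    """row for TCP target; psi = world angle (deg) of tool y. pose=(x,y,z,psi) commanded"""
    if pose is None:
        s=sensors.get_state(); M=R.from_quat(s["eef_rot"]).as_matrix()
        pose=(*s["tool_pos"],np.degrees(np.arctan2(M[1,1],M[0,1])))
    a=np.radians(pose[3]); d=np.array([x,y])-pose[:2]
    t=(pose[3]-psi+180)%360-180
    r=np.array([(-np.sin(a)*d[0]+np.cos(a)*d[1])/.3,(np.cos(a)*d[0]+np.sin(a)*d[1])/.3,(pose[2]-z)/.3,t/360])
    print("row",np.round(r,3),"rows>=",np.ceil(max(np.linalg.norm([d[0],d[1],pose[2]-z])/.0417,abs(t)/7.16))); return r
E
python3 - <<'E'
from h import *
np.set_printoptions(suppress=True,precision=4)
z=np.load("top0.npz"); T=cloud(z["d"],eyes.calibration("top"))
e=np.array([np.cos(np.radians(110)),np.sin(np.radians(110))])
q=T[220:256,400:424].reshape(-1,3); q=q[(q[:,2]>.01)&(q[:,2]<.108)]
s=(q[:,:2]-[.5557,-.3124])@e; print("dark face depth along 110:",np.percentile(s,[5,25,50,75,95]), np.percentile(q[:,2],[5,50,95]))
b=T[195:265,390:475].reshape(-1,3); b=b[(b[:,2]>.11)]; s=(b[:,:2]-[.5557,-.3124])@e; print("top range",s.min(),s.max())
# slugs & tray
yaw=np.radians(12.5); A=np.array([[np.cos(yaw),np.sin(yaw)],[-np.sin(yaw),np.cos(yaw)]])
q=T[225:280,140:200]; m=((q[...,2]>.02)&(q[...,2]<.033)).astype(np.uint8)
n,l,st,c=cv2.connectedComponentsWithStats(m)
for i in range(1,n):
    if st[i,4]>20: P=q[l==i]; print(st[i,4],np.median(P,0),A@(np.median(P,0)[:2]-[.5219,.1657]))
# target: bin z=74,y=20
g=np.array([.5557,-.3124])+e*(.074-.0425); print("grip",g)
x=.59*np.cos(np.radians(20)); mv(.40,.20,.24,40)
mv(g[0],g[1],.24,20,(.40,.20,.24,40))
E
```

```text
dark face depth along 110: [0.041  0.0417 0.0421 0.0424 0.043 ] [0.0148 0.0601 0.1025]
top range -0.043475139848857106 0.04345648794675288
120 [0.527  0.2266 0.0274] [0.0182 0.0584]
65 [0.4837 0.2755 0.0274] [-0.0135  0.1155]
120 [0.5193 0.1876 0.0276] [0.0022 0.0219]
120 [0.517  0.2585 0.0274] [0.0154 0.0917]
117 [0.4896 0.2133 0.0273] [-0.0213  0.0535]
124 [0.4842 0.2526 0.0272] [-0.018  0.093]
grip [ 0.5449 -0.2828]
row [-0.94  -0.925 -0.007  0.071] rows>= 10.0
row [-1.543 -0.664  0.     0.056] rows>= 13.0
```

```bash
python3 - <<'E'
from h import *
np.set_printoptions(suppress=True,precision=3)
y=np.load("scene0.npz"); S=cloud(y["d"],eyes.calibration("scene")); p=y["p"]
a=np.radians(110); e=np.array([np.cos(a),np.sin(a)]); f=np.array([np.sin(a),-np.cos(a)])
q=S[205:270,84:130]; d=q[...,:2]-[.5557,-.3124]
for r in range(0,65,8): print([f"{v:.0f}/{w:.0f}/{h:.0f}" for v,w,h in zip(d[r,::4]@e*1000,d[r,::4]@f*1000,q[r,::4,2]*1000)])
cv2.imwrite("pics/crop1.png",cv2.resize(p[190:275,80:160,::-1],None,fx=6,fy=6))
E
```

```text
['-3/-236/-2', '3/-226/1', '10/-219/1', '17/-213/1', '-16/-33/115', '-10/-27/116', '-4/-23/115', '2/-19/115', '8/-13/115', '13/-8/116', '19/-3/116', 'nan/nan/nan']
['-16/-201/1', '-42/-23/115', '-37/-17/116', '-31/-13/115', '-26/-8/115', '-19/-5/114', '-14/1/114', '-9/9/117', '-3/11/115', '3/15/114', '8/21/115', '14/27/116']
['-26/-173/-1', '-20/-164/1', '-39/-30/90', '-40/11/115', '-35/16/116', '-30/22/116', '-24/26/116', '-18/30/115', '-13/34/115', '-6/35/113', '1/36/109', '8/34/105']
['-36/-146/-2', '-30/-138/-0', '-43/-31/72', '-36/-33/67', '-42/33/111', '-36/35/109', '-30/35/106', '-23/34/102', '-16/33/97', '-10/35/96', '-3/34/91', '4/36/89']
['-47/-115/1', '-39/-113/-2', '-32/-110/-4', '-41/-29/52', '-34/-27/50', '-40/35/93', '-34/36/90', '-27/34/85', '-21/36/83', '-13/34/78', '-7/34/75', '1/34/70']
['-56/-90/0', '-49/-87/-1', '-42/-82/-2', '-37/-71/3', '-38/-28/31', '-31/-28/27', '-38/34/72', '-31/34/68', '-24/32/63', '-18/37/63', '-11/36/59', '-4/36/54']
['-64/-69/-3', '-58/-62/-1', '-52/-59/-3', '-45/-53/-2', '-43/-29/12', '-36/-28/9', '-42/35/56', '-35/36/53', '-28/35/48', '-22/35/44', '-15/37/41', '-8/38/38']
['-73/-42/-0', '-67/-38/-1', '-61/-34/-2', '-54/-29/-2', '-49/-21/1', '-43/-16/0', '-38/-6/4', '-39/34/33', '-32/34/29', '-26/35/26', '-19/37/23', '-12/36/18']
['-81/-20/-1', '-75/-15/-0', '-70/-9/0', '-63/-5/-0', '-57/0/-1', '-51/3/-3', '-46/11/0', '-40/19/3', '-36/34/11', '-30/34/7', '-23/35/3', '-15/35/-1']
```

View pics/crop1.png

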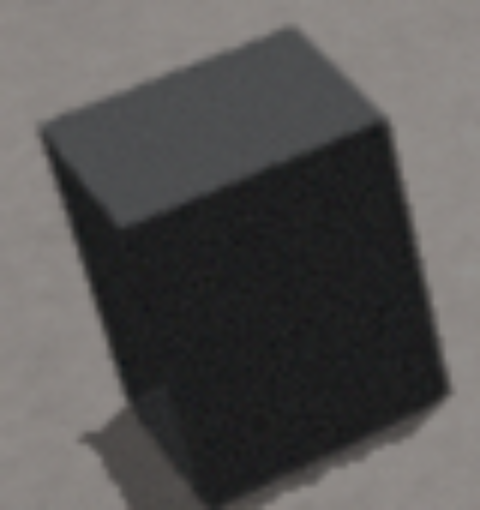

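The crop shows the left face is the open mouth: depth there reaches the inner wall at 30 mm and a lit inner floor shows at (170,400). The dark top-view face is the closed bottom. So the bin's z axis points along 290°, and I'll grip near the mouth at (0.567,-0.342) and let it swing upright.

send_rows(
  rows="-0.94 -0.925 -0.01 0.07; -0.94 -0.925 -0.01 0.07; -0.94 -0.925 -0.01 0.07; -0.94 -0.925 -0.01 0.07; -0.94 -0.925 -0.01 0.07; -0.94 -0.925 -0.01 0.07; -0.94 -0.925 -0.01 0.07; -0.94 -0.925 -0.01 0.07; -0.94 -0.925 -0.01 0.07; -0.94 -0.925 -0.01 0.07",
  jaw=-1,
  force=5,
)

```text
clock: 0.93
tool_pos: [0.4011, 0.1947, 0.2415]
eef_rot: [0.422, 0.907, -0.002, 0.0]
contact_force: [0.3, -0.1, 0.7]
opening: 1.0
finger_force: 0.0
```

```bash
python3 -c "
from h import *
mv(.48,-.07,.25,20); mv(.5665,-.342,.2,20,(.48,-.07,.25,20))"
```

```text
row [-0.844 -0.367 -0.028  0.056] rows>= 7.0
row [-0.951 -0.039  0.167  0.   ] rows>= 7.0
```

send_rows(
  rows="-0.84 -0.37 -0.03 0.056; -0.84 -0.37 -0.03 0.056; -0.84 -0.37 -0.03 0.056; -0.84 -0.37 -0.03 0.056; -0.84 -0.37 -0.03 0.056; -0.84 -0.37 -0.03 0.056; -0.84 -0.37 -0.03 0.056; -0.84 -0.37 -0.03 0.056",
)

```text
clock: 1.6
tool_pos: [0.4803, -0.0704, 0.2507]
eef_rot: [0.576, 0.818, -0.001, 0.002]
contact_force: [0.4, -0.3, 0.2]
opening: 0.998
finger_force: 0.0
```

send_rows(
  rows="-0.95 -0.04 0.17 0; -0.95 -0.04 0.17 0; -0.95 -0.04 0.17 0; -0.95 -0.04 0.17 0; -0.95 -0.04 0.17 0; -0.95 -0.04 0.17 0; -0.95 -0.04 0.17 0; -0.95 -0.04 0.17 0; -0.95 -0.04 0.17 0; -0.95 -0.04 0.17 0",
)

```text
clock: 2.43
tool_pos: [0.5668, -0.3328, 0.1991]
eef_rot: [0.571, 0.821, 0.001, -0.001]
contact_force: [-0.1, 0.7, -0.6]
opening: 0.999
finger_force: 0.0
```

```bash
python3 -c "
from h import *
mv(.5665,-.342,.14,20);mv(.5665,-.342,.06,20)"
```

```text
row [-0.028 -0.012  0.197  0.001] rows>= 2.0
row [-0.028 -0.012  0.464  0.001] rows>= 4.0
```

send_rows(
  rows="-0.028 -0.012 0 0; -0.028 -0.012 0.1 0; -0.028 -0.012 0.2 0; -0.028 -0.012 0.3 0; -0.028 -0.012 0.4 0; -0.028 -0.012 0.464 0; -0.028 -0.012 0.464 0",
)

```text
clock: 3.02
tool_pos: [0.5639, -0.3408, 0.0567]
eef_rot: [0.57, 0.821, -0.0, -0.004]
contact_force: [0.4, -0.4, -0.3]
opening: 0.998
finger_force: 0.0
```

send_rows(
  rows="0 0 0 0; 0 0 0 0; 0 0 0 0; 0 0 0 0; 0 0 0 0; 0 0 0 0; 0 0 0 0; 0 0 0 0",
  jaw=1,
  force=6,
)

```text
clock: 3.68
tool_pos: [0.5678, -0.3444, 0.0627]
eef_rot: [0.571, 0.821, 0.0, 0.002]
contact_force: [-0.8, 0.9, 6.5]
opening: 0.769
finger_force: 6.0
```

send_rows(
  rows="0 0 -0.05 0; 0 0 -0.1 0; 0 0 -0.15 0; 0 0 -0.2 0; 0 0 -0.25 0; 0 0 -0.3 0; 0 0 -0.3 0; 0 0 -0.3 0",
)

```text
clock: 4.35
tool_pos: [0.5668, -0.3443, 0.1514]
eef_rot: [0.571, 0.821, 0.0, 0.001]
contact_force: [-0.3, -0.2, -1.5]
opening: 0.776
finger_force: 6.0
```

```bash
python3 - <<'E'
from h import *
for n in("scene",):
    p,d,P=look(n); cv2.imwrite("pics/a1.png",cv2.resize(p[120:330,20:280,::-1],None,fx=2,fy=2))
print(sensors.get_state()["contact_force"],sensors.get_state()["tool_pos"])
E
```

```text
[-0.38735749  0.31972808 -0.96066524] [ 0.56612671 -0.34381791  0.1502717 ]
```

View pics/a1.png

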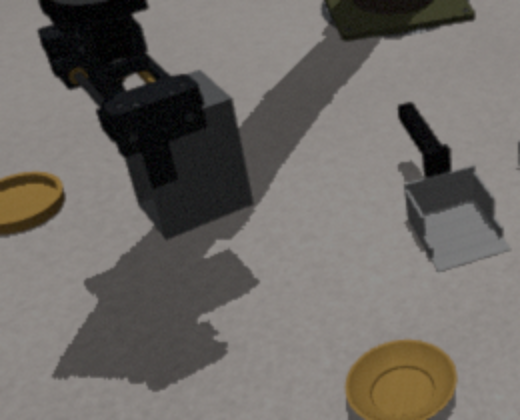

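The bin hangs from the pads near (190,160) in the crop and seems barely tilted. I'll lower the force to 3 N so it swings.

send_rows(
  rows="0 0 -0.1 0; 0 0 -0.2 0; 0 0 -0.2 0; 0 0 -0.2 0; 0 0 -0.2 0; 0 0 -0.2 0",
  force=3,
)

```text
clock: 4.9
tool_pos: [0.5651, -0.3432, 0.2083]
eef_rot: [0.571, 0.821, -0.0, -0.002]
contact_force: [-0.2, -0.5, -1.6]
opening: 0.773
finger_force: 3.0
```

```bash
cat >> h.py <<'E'
def binangle(P,c,hdir=110,ff=(.02,.045),zmax=.3):
    """broad +f face (facing 20deg) in side view: coords s along hdir, z"""
    a=np.radians(hdir); e=np.array([np.cos(a),np.sin(a)]); f=np.array([np.sin(a),-np.cos(a)])
    q=P.reshape(-1,3); d=q[:,:2]-c; s=d@e; w=d@f
    m=(abs(w-.034)<.006)&(abs(s)<.15)&(q[:,2]>.012)&(q[:,2]<zmax)
    return s[m],q[m,2]
E
python3 - <<'E'
from h import *
t=sensors.get_state()["tool_pos"]; p,d,P=look("scene")
s,z=binangle(P,t[:2]); z=z-t[2]-.019
r=cv2.minAreaRect(np.c_[s,z].astype(np.float32)*1000); print(t,len(s),r,np.round(cv2.boxPoints(r)))
cv2.imwrite("pics/a2.png",cv2.resize(p[100:330,20:280,::-1],None,fx=2,fy=2))
E
```

```text
[ 0.56508876 -0.34316165  0.20833651] 3082 ((-11.393951416015625, -47.11216735839844), (116.20407104492188, 89.06185913085938), 9.2601900100708) [[ -76.  -13.]
 [ -62. -100.]
 [  53.  -82.]
 [  39.    6.]]
```

It has swung nearly upright, with a 9° tilt and the mouth on top. I'll lower it onto the desk.

send_rows(
  rows="0 0 0.1 0; 0 0 0.2 0; 0 0 0.3 0; 0 0 0.38 0; 0 0 0.42 0; 0 0 0.45 0; 0 0 0.48 0; 0 0 0.5 0; 0 0 0.51 0; 0 0 0.51 0",
)

```text
clock: 5.78
tool_pos: [0.5669, -0.3445, 0.0579]
eef_rot: [0.572, 0.821, 0.0, 0.001]
contact_force: [0.2, 0.3, -0.7]
opening: 0.772
finger_force: 3.0
```

```bash
cat > b.py <<'E'
from h import *
t=sensors.get_state()["tool_pos"]; p,d,P=look("scene")
s,z=binangle(P,(.566,-.343),zmax=.2)
r=cv2.minAreaRect(np.c_[s,z].astype(np.float32)*1000); print(t,len(s),r,np.round(cv2.boxPoints(r)).tolist())
E
python3 b.py
```

```text
[ 0.56689742 -0.34451793  0.05792222] 1950 ((-16.387989044189453, 88.89363861083984), (116.52058410644531, 153.79550170898438), 0.024590961635112762) [[-75.0, 166.0], [-75.0, 12.0], [42.0, 12.0], [42.0, 166.0]]
```

send_rows(
  rows="0 0 0.01 0; 0 0 0.01 0; 0 0 0.01 0; 0 0 0.01 0; 0 0 0.01 0",
  jaw=-1,
)

```text
clock: 6.25
tool_pos: [0.5666, -0.3439, 0.0547]
eef_rot: [0.571, 0.821, 0.0, 0.0]
contact_force: [-0.5, -0.2, -0.4]
opening: 1.0
finger_force: 0.0
```

send_rows(
  rows="0 0 -0.05 0; 0 0 -0.15 0; 0 0 -0.28 0; 0 0 -0.4 0; 0 0 -0.5 0; 0 0 -0.6 0; 0 0 -0.6 0",
)

```text
clock: 6.83
tool_pos: [0.5698, -0.3459, 0.2429]
eef_rot: [0.572, 0.82, 0.001, 0.007]
contact_force: [0.9, -0.8, -0.2]
opening: 1.004
finger_force: 0.0
```

```bash
cat > top.py <<'E'
from h import *
np.set_printoptions(suppress=True,precision=4)
p,d,P=look("top"); 
q=P[170:290,400:520].reshape(-1,3)
m=q[(q[:,2]>.078)&(q[:,2]<.095)]; print("bin rim",len(m),rect(m),np.median(m[:,2]))
q=P[195:250,285:335]; print("pan",rect(q[(q[...,2]>.01)&(q[...,2]<.06)]))
h=P[235:300,300:335].reshape(-1,3); h=h[(h[:,2]>.073)&(h[:,2]<.085)]; print("handle",rect(h),np.median(h[:,2]))
E
python3 top.py; python3 -c "
from h import *
p,d,P=look('scene'); s,z=binangle(P,(.566,-.343),zmax=.1)
r=cv2.minAreaRect(np.c_[s,z].astype(np.float32)*1000); print(r); print(sensors.get_state()['tool_pos'])"
```

```text
bin rim 463 ((572.4067993164062, -357.9337158203125), (68.26608276367188, 118.44820404052734), 20.142724990844727) 0.0851127379781873
pan ((564.640869140625, -68.73045349121094), (88.38960266113281, 80.07344818115234), 5.026497840881348)
handle ((479.13800048828125, -73.43115234375), (108.66436767578125, 28.254634857177734), 1.9098368883132935) 0.0769934697461141
((-16.033279418945312, 49.05640411376953), (116.60650634765625, 74.04963684082031), 0.1403920203447342)
[ 0.56709181 -0.3443318   0.2370416 ]
```

```bash
python3 - <<'E'
from h import *
z=np.load("top0.npz"); P=cloud(z["d"],eyes.calibration("top"))
h=P[235:300,295:340].reshape(-1,3); h=h[(h[:,2]>.072)&(h[:,2]<.085)]
for x0 in np.arange(.42,.54,.01):
    k=h[abs(h[:,0]-x0)<.005]; 
    if len(k): print(round(x0,3),k[:,1].min().round(4),k[:,1].max().round(4),np.median(k[:,2]).round(4))
q=P[195:250,280:340].reshape(-1,3)
for x0 in np.arange(.535,.63,.01):
    k=q[(abs(q[:,0]-x0)<.005)&(q[:,2]>.012)]; l=q[(abs(q[:,0]-x0)<.005)&(q[:,2]>.0018)]
    if len(k): print(round(x0,3),k[:,1].min().round(4),k[:,1].max().round(4),k[:,2].max().round(3),len(l))
E
```

```text
0.42 -0.0751 -0.0731 0.0757
0.43 -0.0887 -0.071 0.0762
0.44 -0.0887 -0.0709 0.077
0.45 -0.0886 -0.0688 0.0774
0.46 -0.0865 -0.0686 0.0777
0.47 -0.0865 -0.0683 0.0776
0.48 -0.0864 -0.0663 0.0768
0.49 -0.0841 -0.0661 0.0773
0.5 -0.0842 -0.0642 0.0772
0.51 -0.082 -0.064 0.0774
0.52 -0.0855 -0.0579 0.077
0.53 -0.0857 -0.0578 0.077
0.535 -0.1112 -0.0308 0.08 166
0.545 -0.1105 -0.0303 0.045 106
0.555 -0.1086 -0.03 0.044 170
0.565 -0.1084 -0.0298 0.046 177
0.575 -0.1064 -0.0275 0.044 158
0.585 -0.1067 -0.0274 0.046 172
0.595 -0.1066 -0.0275 0.042 159
0.605 -0.1042 -0.0252 0.018 158
0.615 -0.1038 -0.102 0.019 159
```

```bash
python3 -c "
from h import *
mv(.503,-.0744,.22,-85.5)"
```

```text
row [0.918 0.112 0.057 0.294] rows>= 15.0
```

send_rows(
  rows="0.918 0.112 0.057 0.294; 0.918 0.112 0.057 0.294; 0.918 0.112 0.057 0.294; 0.918 0.112 0.057 0.294; 0.918 0.112 0.057 0.294; 0.918 0.112 0.057 0.294; 0.918 0.112 0.057 0.294; 0.918 0.112 0.057 0.294; 0.918 0.112 0.057 0.294; 0.918 0.112 0.057 0.294",
)

```text
clock: 7.77
tool_pos: [0.5012, -0.0728, 0.2166]
eef_rot: [0.944, 0.329, -0.001, -0.001]
contact_force: [0.7, -0.3, -0.2]
opening: 0.999
finger_force: 0.0
```

```bash
python3 -c "
from h import *
mv(.503,-.0744,.12,-85.5)"
```

```text
row [0.001 0.008 0.322 0.094] rows>= 5.0
```

send_rows(
  rows="0.001 0.008 0.15 0.094; 0.001 0.008 0.322 0.094; 0.001 0.008 0.322 0.094; 0.001 0.008 0.322 0.094; 0.001 0.008 0.322 0.094; 0.001 0.008 0.322 0.094; 0.001 0.008 0.322 0.094; 0.001 0.008 0.322 0.094",
)

```text
clock: 8.43
tool_pos: [0.5038, -0.0755, 0.1207]
eef_rot: [0.999, 0.043, -0.0, -0.0]
contact_force: [-0.4, -0.1, 0.2]
opening: 0.999
finger_force: 0.0
```

```bash
python3 -c "
from h import *
mv(.503,-.0744,.046,-85.5)"
```

```text
row [-0.002 -0.004  0.249  0.001] rows>= 2.0
```

send_rows(
  rows="0 -0.002 0.08 0; 0 -0.002 0.16 0; 0 -0.002 0.22 0; 0 -0.002 0.249 0; 0 -0.002 0.249 0",
)

```text
clock: 8.85
tool_pos: [0.5031, -0.0749, 0.0448]
eef_rot: [0.999, 0.043, -0.001, -0.001]
contact_force: [-0.2, -0.3, 0.4]
opening: 1.002
finger_force: 0.0
```

send_rows(
  rows="0 0 0 0; 0 0 0 0; 0 0 0 0; 0 0 0 0; 0 0 0 0; 0 0 0 0; 0 0 0 0; 0 0 0 0; 0 0 0 0; 0 0 0 0",
  jaw=1,
  force=60,
)

```text
clock: 9.68
tool_pos: [0.504, -0.0751, 0.0461]
eef_rot: [0.999, 0.042, -0.0, -0.0]
contact_force: [0.5, 0.2, -0.5]
opening: 0.261
finger_force: 0.0
```

send_rows(
  rows="0 0 -0.05 0; 0 0 -0.1 0; 0 0 -0.15 0; 0 0 -0.2 0; 0 0 -0.25 0; 0 0 -0.3 0; 0 0 -0.3 0; 0 0 -0.3 0",
)

```text
clock: 10.35
tool_pos: [0.5042, -0.0749, 0.1362]
eef_rot: [0.999, 0.042, 0.0, 0.0]
contact_force: [0.5, 0.7, -1.8]
opening: 0.218
finger_force: 60.0
```

```bash
python3 - <<'E'
from h import *
s=sensors.get_state(); t=s["tool_pos"]; print(t,s["contact_force"],s["moment"])
p,d,P=look("top"); cv2.imwrite("pics/a3.png",p[...,::-1])
q=P[180:300,270:350].reshape(-1,3)-t
a=np.radians(4.5); u=q[:,0]*np.cos(a)+q[:,1]*np.sin(a); v=-q[:,0]*np.sin(a)+q[:,1]*np.cos(a)
for u0 in np.arange(.04,.14,.01):
    k=(abs(u-u0)<.005)&(abs(v)<.03)&(q[:,2]>-.08)
    if k.sum()>3: print(round(u0,3),np.median(q[k,2]).round(4),k.sum())
mv(.52,.0,.15,-85.5)
E
```

```text
[ 0.50418202 -0.07492038  0.13615296] [ 0.49283967  0.72110409 -1.77292953] [0.00629182 0.21771098 0.03712825]
row [ 0.075 -0.244 -0.048  0.001] rows>= 2.0
```

```bash
python3 - <<'E'
from h import *
p,d,P=look("scene"); t=sensors.get_state()["tool_pos"]
cv2.imwrite("pics/a4.png",cv2.resize(p[90:290,150:350,::-1],None,fx=3,fy=3))
a=np.radians(4.5); q=P[90:290,150:350].reshape(-1,3)-t; u=q[:,0]*np.cos(a)+q[:,1]*np.sin(a); v=-q[:,0]*np.sin(a)+q[:,1]*np.cos(a)
for u0 in np.arange(-.01,.15,.01):
    k=(abs(u-u0)<.005)&(abs(v)<.03)&(q[:,2]<.0)&(q[:,2]>-.12)
    if k.sum()>3: print(round(u0,3),np.percentile(q[k,2],[10,50,90]).round(4),k.sum())
E
```

```text
0.03 [-0.0447 -0.0243 -0.0052] 425
0.04 [-0.0496 -0.0348 -0.009 ] 182
0.05 [-0.05   -0.049  -0.0477] 74
0.06 [-0.0503 -0.0491 -0.0476] 85
0.07 [-0.0501 -0.0493 -0.0483] 82
0.08 [-0.0503 -0.0491 -0.0481] 90
0.09 [-0.0502 -0.0489 -0.048 ] 82
0.1 [-0.0502 -0.0491 -0.048 ] 95
0.11 [-0.0506 -0.049  -0.0479] 104
0.12 [-0.0512 -0.05   -0.0487] 104
0.13 [-0.052  -0.0505 -0.0492] 42
```

View pics/a4.png

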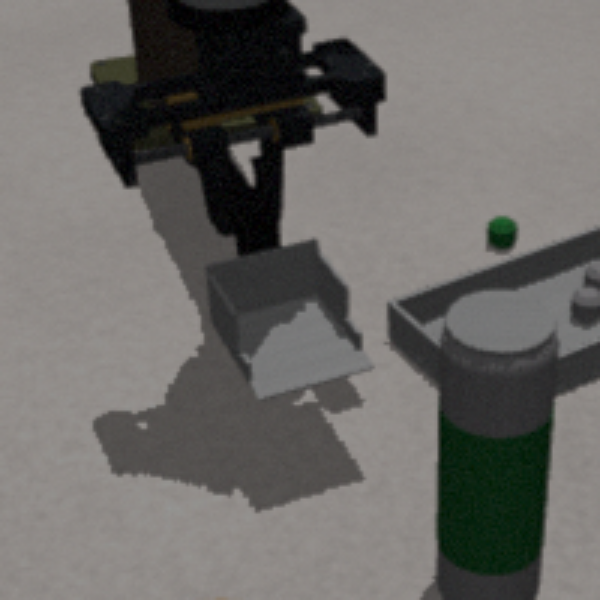

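The scoop is held level: its floor is a steady 49 mm below the TCP and the lip is about 127 mm ahead. I'll swing it over the tray's −y end.

```bash
python3 -c "
from h import *
mv(.5485,.0385,.15,12.5)"
```

```text
row [ 0.182 -0.363 -0.049 -0.271] rows>= 14.0
```

send_rows(
  rows="0.018 -0.036 -0.049 -0.018; 0.036 -0.072 -0.049 -0.036; 0.054 -0.11 -0.049 -0.054; 0.07 -0.145 -0.049 -0.073; 0.09 -0.18 -0.049 -0.091; 0.11 -0.22 -0.049 -0.11; 0.13 -0.26 -0.049 -0.13; 0.15 -0.3 -0.049 -0.15; 0.17 -0.34 -0.049 -0.17; 0.182 -0.363 -0.049 -0.19",
)

```text
clock: 11.28
tool_pos: [0.549, 0.04, 0.1495]
eef_rot: [0.801, 0.599, -0.0, -0.001]
contact_force: [-0.1, 0.7, -2.3]
opening: 0.217
finger_force: 60.0
```

```bash
python3 -c "
from h import *
mv(.5485,.0385,.12,12.5)"
```

```text
row [-0.005 -0.     0.098 -0.08 ] rows>= 5.0
```

send_rows(
  rows="-0.005 0 0 -0.018; -0.005 0 0 -0.036; -0.005 0 0 -0.054; -0.005 0 0.02 -0.07; -0.005 0 0.05 -0.08; -0.005 0 0.08 -0.08; -0.005 0 0.098 -0.08; -0.005 0 0.098 -0.08; -0.005 0 0.098 -0.08",
)

```text
clock: 12.03
tool_pos: [0.5484, 0.0366, 0.1207]
eef_rot: [0.631, 0.776, -0.0, -0.0]
contact_force: [-0.6, 0.4, -1.6]
opening: 0.22
finger_force: 60.0
```

```bash
cat > tr.py <<'E'
from h import *
np.set_printoptions(suppress=True,precision=4)
s=sensors.get_state(); t=s["tool_pos"]; M=R.from_quat(s["eef_rot"]).as_matrix()
yaw=np.radians(12.5); A=np.array([[np.cos(yaw),np.sin(yaw)],[-np.sin(yaw),np.cos(yaw)]])
o=np.array([.5219,.1657])
print("tcp tray",A@(t[:2]-o),t[2],"psi",np.degrees(np.arctan2(M[1,1],M[0,1])),s["contact_force"],s["moment"])
p,d,P=look("scene"); q=P.reshape(-1,3); L=(q[:,:2]-o)@A.T
# pan floor profile along tray y
for y0 in np.arange(-.11,.12,.02):
    k=(abs(L[:,1]-y0)<.006)&(abs(L[:,0])<.034)&(q[:,2]<.2)&(q[:,2]>-.01)
    if k.sum()>3: print(round(y0,3),np.percentile(q[k,2],[10,50,90]).round(4),k.sum())
k=(abs(L[:,1])<.14)&(abs(L[:,0])<.062)&(q[:,2]<.12)
E
python3 tr.py; python3 -c "
from h import *
mv(.5485,.0385,.06,12.5)"
```

```text
tcp tray [-0.0021 -0.1318] 0.12071076587249717 psi 11.821546347373804 [-0.6214  0.444  -1.6337] [-0.1017  0.0333  0.0413]
-0.11 [0.1146 0.1242 0.1609] 46
-0.05 [0.0705 0.0715 0.0726] 28
-0.03 [0.071  0.0719 0.0732] 30
-0.01 [0.0041 0.0697 0.0709] 88
0.01 [0.0035 0.006  0.025 ] 119
0.03 [0.0035 0.0059 0.028 ] 63
0.05 [0.0049 0.0197 0.0281] 163
0.07 [0.0037 0.0051 0.0269] 23
0.09 [0.0061 0.0221 0.0288] 138
0.11 [0.0075 0.0228 0.0319] 130
row [ 0.006  0.     0.204 -0.002] rows>= 2.0
```

send_rows(
  rows="0.006 0 0.06 -0.002; 0.006 0 0.12 -0.002; 0.006 0 0.17 -0.002; 0.006 0 0.2 -0.002; 0.006 0 0.21 -0.002; 0.006 0 0.212 -0.002; 0.006 0 0.212 -0.002",
)

```text
clock: 12.67
tool_pos: [0.5489, 0.0384, 0.0583]
eef_rot: [0.625, 0.78, 0.0, 0.0]
contact_force: [0.4, -0.2, -1.8]
opening: 0.221
finger_force: 60.0
```

```bash
python3 tr.py
```

```text
tcp tray [-0.0012 -0.1301] 0.05831396656308821 psi 12.600293679566352 [ 0.4173 -0.1618 -1.7771] [-0.1424  0.0107  0.0224]
-0.11 [0.155  0.1716 0.1908] 126
-0.01 [0.0069 0.0082 0.0093] 26
0.01 [0.0038 0.0059 0.0256] 123
0.03 [0.0041 0.0055 0.0278] 60
0.05 [0.0043 0.0186 0.0278] 165
0.07 [0.0033 0.0056 0.0275] 30
0.09 [0.0055 0.0221 0.0288] 136
0.11 [0.0078 0.0238 0.0335] 128
```

send_rows(
  rows="0 0 0.005 0; 0.02 0 0.005 0; 0.045 0 0.005 0; 0.07 0 0.005 0; 0.095 0 0.005 0; 0.12 0 0.005 0; 0.145 0 0.005 0; 0.17 0 0.005 0; 0.195 0 0.005 0; 0.22 0 0.005 0",
)

```text
clock: 13.55
tool_pos: [0.5345, 0.1027, 0.0569]
eef_rot: [0.625, 0.78, 0.0, 0.001]
contact_force: [1.3, -4.3, 5.6]
opening: 0.219
finger_force: 60.0
```

send_rows(
  rows="0.025 0 0 0; 0.05 0 0 0; 0.075 0 0 0; 0.1 0 0 0; 0.12 0 0 0; 0.13 0 0 0; 0.14 0 0 0; 0.145 0 0 0; 0.145 0 0 0",
)

```text
clock: 14.3
tool_pos: [0.5249, 0.1451, 0.0569]
eef_rot: [0.625, 0.78, 0.0, 0.001]
contact_force: [0.4, -5.0, 6.0]
opening: 0.227
finger_force: 60.0
```

```bash
python3 tr.py; python3 -c "
from h import *
p,d,P=look('scene'); q,d2,P2=look('top')
cv2.imwrite('pics/a5.png',np.hstack([cv2.resize(p[110:230,260:420,::-1],(560,420)),cv2.resize(q[190:295,130:190,::-1],(240,420))]))"
```

```text
tcp tray [-0.0015 -0.0208] 0.05693138300624035 psi 12.593244241339777 [ 0.4299 -4.9728  6.0245] [-0.899  -0.0685 -0.0131]
-0.09 [0.0739 0.0808 0.0825] 42
-0.07 [0.0686 0.0802 0.0817] 51
-0.05 [0.0767 0.1351 0.1449] 227
-0.03 [0.0713 0.0959 0.1753] 349
-0.01 [0.0061 0.1569 0.1869] 235
0.01 [0.0052 0.0204 0.0496] 285
0.07 [0.0071 0.0183 0.0298] 69
0.09 [0.0082 0.0237 0.0301] 103
0.11 [0.0233 0.0292 0.033 ] 71
```

View pics/a5.png

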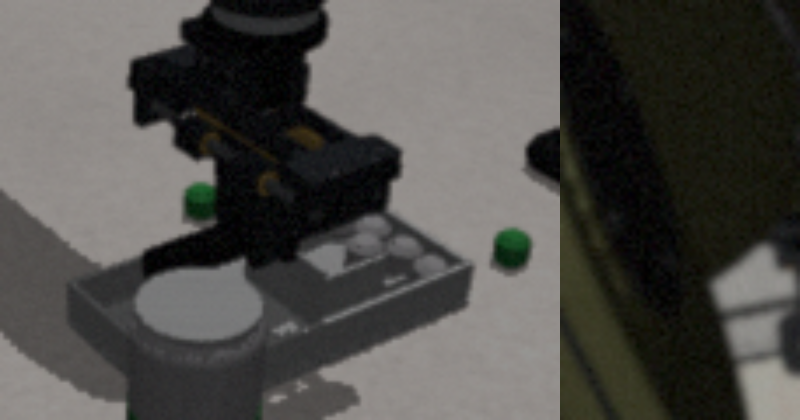

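The crop shows slugs at (372,225), (365,245), (403,247) and (430,265), all bunched at the tray's far wall. Next I'll measure where they sit relative to the lip.

```bash
cat > sl.py <<'E'
from h import *
import sys
np.set_printoptions(suppress=True,precision=4)
p,d,P=look("scene"); yaw=np.radians(12.5); A=np.array([[np.cos(yaw),np.sin(yaw)],[-np.sin(yaw),np.cos(yaw)]])
L=(P[...,:2]-[.5219,.1657])@A.T
m=((P[...,2]>.0245)&(P[...,2]<.05)&(abs(L[...,0])<.056)&(L[...,1]<.113)&(L[...,1]>-.112)).astype(np.uint8)
n,l,st,c=cv2.connectedComponentsWithStats(m,connectivity=4)
for i in range(1,n):
    if st[i,4]>8: k=l==i; print(st[i],"tray",L[k].min(0),L[k].max(0),"z",np.percentile(P[k][:,2],[10,50,90]))
E
python3 sl.py
```

```text
[336 172  52  26 483] tray [-0.0253  0.0017] [0.0534 0.112 ] z [0.0263 0.0309 0.0441]
```

send_rows(
  rows="0.008 0 0 0; 0.014 0 0 0; 0.02 0 0 0; 0.025 0 0 0; 0.028 0 0 0; 0.028 0 0 0",
)

```text
clock: 15.0
tool_pos: [0.524, 0.1494, 0.0569]
eef_rot: [0.626, 0.779, -0.001, 0.002]
contact_force: [2.9, -10.9, 5.7]
opening: 0.221
finger_force: 60.0
```

```bash
python3 tr.py | head -1; python3 - <<'E'
from h import *
np.set_printoptions(suppress=True,precision=3,linewidth=250)
p,d,P=look("scene"); yaw=np.radians(12.5); A=np.array([[np.cos(yaw),np.sin(yaw)],[-np.sin(yaw),np.cos(yaw)]])
L=(P[...,:2]-[.5219,.1657])@A.T
G=np.full((24,28),-1)  # rows y .115->-.005, cols x -.07..+.07, 5mm
k=(P[...,2]<.06)&(P[...,2]>0)&(abs(L[...,0])<.07)&(L[...,1]>-.0)&(L[...,1]<.12)
for (x,y),z in zip(L[k],P[k][:,2]):
    i=int((.12-y)/.005); j=int((x+.07)/.005); G[i,j]=max(G[i,j],int(z*1000))
for i in range(24): print(f"{120-5*i:4d}"," ".join(f"{v:2d}" if v>=0 else " ." for v in G[i]))
E
```

```text
tcp tray [-0.0015 -0.0164] 0.05691706971107226 psi 12.420276202433769 [  2.9039 -10.895    5.663 ] [-2.2481 -0.4994  0.1116]
 120  .  .  .  .  .  .  . 23 25 31 28 35 32 34 34 33 33 35 34 35 33 34 34 35 35 35 35 29
 115  .  .  .  .  .  .  .  .  . 28 34 35 33 34 33 31 34 34 35 35 32 33 33 33 33 36 34 33
 110  .  .  .  .  .  .  .  .  .  . 31 31 29 23  . 30 31 31 30 27  .  .  . 30 29 32 34 30
 105  .  .  .  .  .  .  . 10  .  . 32 31 31 29  .  . 31 29 32 27 26 30 33 32 31  . 35 36
 100  .  .  .  .  .  . 19 23  . 31 31 33 31 26 23 27 32 32 31 28 22 30 31 32 30  . 35 34
  95  .  .  .  .  .  9 17 15  . 28 32 32 32  .  . 26 32 32 32 27  . 24 27 32 30  . 36 32
  90  .  .  .  .  . 14 15  9  9  . 27 27 29 31 32 29 27 28 23  .  . 20 26 27  .  . 35 33
  85  .  .  .  .  .  . 20  8  9  8  .  . 31 33 33 32 30 28  .  .  . 20 21  .  .  . 35 34
  80  .  .  .  .  .  . 16  8  .  8  8  7 30 32 31 33 32  .  .  .  . 19  .  .  .  . 33 34
  75  .  .  .  .  .  . 17  8  7  9  8  8 30 31 31 33 29  .  .  .  . 28  .  .  . 32 34 35
  70  .  .  .  .  .  8 18  9  8 10  9  8  7 27 29 28  .  .  .  .  . 43 47  .  .  . 36
[... 460 characters left out ...]
 .  .  .  .  .  .  .  .  .  .  .  .  .  .  .  .  .  .  . 45 30  .  .  . 34 32
  35  .  .  .  .  .  .  .  .  .  .  .  .  .  .  .  .  .  .  .  .  . 46 32  .  .  . 34 35
  30  .  .  5  .  .  .  .  .  .  .  .  .  .  .  .  .  .  .  .  .  . 45 41  .  .  . 35 32
  25  .  .  5  2  .  .  .  .  .  .  .  .  .  .  .  .  .  .  .  .  . 46 44  .  .  . 35 37
  20  .  .  4  5  5 15  .  . 14 19 25 22 30 29 33 27 51 51 51 52 52 51 38  .  .  . 34 30
  15  .  .  4  4  4  5 19 14 13 21 22 26 34 35 39 40 56 49 48 52 51 52 30  .  .  . 35 35
  10  .  .  3  6  5  5  6  6  5  3  4  5  5  4  3  6 58 57  5  5  .  .  .  .  .  . 36 35
   5  .  .  5  5  4  .  .  .  .  .  .  .  5  5  5  5 52  6  5  5  5  .  .  .  .  . 34 36
```

The map shows three slugs on the pan (tops at 32 mm). A fourth sits outside the pan edge at tray x≈45 and should stay in the tray. I'll back off a hair and lift slowly.

send_rows(
  rows="-0.005 0 0 0; -0.01 0 -0.01 0; -0.01 0 -0.02 0; -0.01 0 -0.035 0; -0.01 0 -0.05 0; -0.01 0 -0.065 0; -0.01 0 -0.08 0; -0.01 0 -0.09 0; -0.01 0 -0.1 0; -0.01 0 -0.1 0",
)

```text
clock: 15.93
tool_pos: [0.5223, 0.1513, 0.0868]
eef_rot: [0.625, 0.781, -0.0, -0.001]
contact_force: [-3.3, -1.0, -2.3]
opening: 0.223
finger_force: 60.1
```

```bash
cat > map.py <<'E'
from h import *
# height map in the scoop frame (u fwd from TCP, v left), z relative to TCP, mm (+100)
s=sensors.get_state(); t=s["tool_pos"]; M=R.from_quat(s["eef_rot"]).as_matrix(); f=M[:2,0]; g=np.array([-f[1],f[0]])
print(np.round(t,4),s["contact_force"].round(2),s["moment"].round(2))
G=np.full((25,24),-1)
for n in ("scene",):
    p,d,P=look(n); P=P.reshape(-1,3); D=P[:,:2]-t[:2]; u=D@f; v=D@g; z=P[:,2]-t[2]
    k=(u>.02)&(u<.145)&(abs(v)<.06)&(z<.02)&(z>-.2)
    for a,b,c in zip(u[k],v[k],z[k]):
        i=int((.145-a)/.005); j=int((b+.06)/.005); G[i,j]=max(G[i,j],int(c*1000)+200)
for i in range(25): print(f"{145-5*i:4d}"," ".join(f"{v:3d}" if v>=0 else "  ." for v in G[i][::-1]))
E
python3 map.py
```

```text
[0.5223 0.1513 0.0868] [-3.26 -1.03 -2.3 ] [-0.49  0.87  0.32]
 145   .   .   .   .   .   .   .   .   .   .   .   .   .   .   .   .   .   .   .   .   .   .   . 113
 140   .   .   .   .   .   .   .   .   .   .   .   .   .   .   .   .   .   .   .   .   .   .   .   .
 135   .   .   .   .   .   .   .   .   .   .   .   .   .   . 116 117 149 147 120   .   .   .   . 147
 130   .   .   .   . 162   .   . 170   . 172 166   .   . 117 171 123 168 147 119   .   .   .   . 153
 125   .   .   .   . 149   .   . 171 173 172 171 169   .   . 172 173 172 171 167   .   . 159 160 160
 120   .   .   .   . 165 166   .   . 172 172 173 168   . 172 172 174 173 171 171   .   . 163 162 163
 115   .   .   . 163 165 166 170 170 174 173 173 169   . 170 173 173 175 173 162   . 161 162 163 161
 110 150   .   . 163 162 150 150 166 170 172 170   .   . 168 172 171 169 171 119 162 160 160 161 159
 105   .   . 160 161 163 149 150 150   . 171   . 172 173 173 170 119 163 171 119 162 153 156 156 155
 100   .   .   . 161 163 149 150   . 150   . 173 174 174 174 173 118 119 119   . 157 154   .   .   .
  95   .   .   .   . 162 16
[... 787 characters left out ...]
26 119 121 120 120 119 119 119 120 120 118 119 120 117 120 117 121 119 120 179 188   .   .   .
  50 130 120 118 119 120 118 118 121 120 120 118 118   . 120 120 119 119 119 119 189 189   .   .   .
  45 149 145 121 117 119 120 120 119 119 121 119 118 118 119 120 121 119 118 118 188 188   .   .   .
  40 147 119 118 119 119 120 121 119 120 120 119 121 119 118 119 119 120 120 119 182 188   .   .   .
  35 150 148 117 119 118 118 160 161 159 172 167 180 181 183 200 205 195 196 195 195 194   .   .   .
  30 150 118 120 119 166 168 163 166 167 172 177 178 168 180 208 212 183 191 191 187 196   .   .   .
  25 147 119 119 120   . 120   . 119 120 120 118 119 118 190 212 218 120 120 118   .   .   .   .   .
```

Three slugs are on the pan with tops 27 mm below the TCP. The fourth is being dragged up, wedged between the pan edge and the tray's +x wall. I'll lower, shift the pan to −x to free it, then lift again.

send_rows(
  rows="0 0 0.02 0; 0 0 0.045 0; 0 0 0.07 0; 0 0 0.085 0; 0 0 0.09 0; 0 -0.01 0.09 0; 0 -0.02 0.09 0; 0 -0.03 0.09 0; 0 -0.04 0.09 0; 0 -0.045 0.09 0",
)

```text
clock: 16.82
tool_pos: [0.5087, 0.1478, 0.0594]
eef_rot: [0.625, 0.781, -0.001, -0.001]
contact_force: [0.2, 0.3, -2.4]
opening: 0.221
finger_force: 60.0
```

```bash
python3 map.py | head -16
```

```text
[0.5087 0.1478 0.0594] [ 0.2   0.34 -2.37] [-0.23 -0.07 -0.08]
 145   .   .   .   .   .   .   .   .   .   .   .   .   .   .   .   .   .   .   .   .   .   .   .   .
 140   .   .   .   .   .   .   .   .   .   . 174   .   .   .   .   .   .   .   .   .   .   .   .   .
 135   .   .   .   .   .   . 168 175 176 176 176 177 176 176 176 176 176 175 175 175 177 177 176 177
 130   .   .   .   .   .   . 172 171 175 174 171 175 172 173 177 173 175 176 176 174 172 176 174 171
 125   .   .   .   .   .   .   . 175 172   . 171   . 172 167   . 173 174 171 169 149   .   .   .   .
 120   .   . 143 145 147   .   .   . 175   . 172 174 173 174 172 173 173 174 171 155   .   .   . 173
 115   .   .   . 151   .   .   . 173 178 174 173 174 174 171 169 173 175 175 170 162 147 145 170 172
 110   .   .   .   . 149 150 154 173 175 169 170 173 172 165 170 171 172 173 171 153 159 145 163 172
 105   .   .   .   . 163 169 171 172 177   .   .   . 173 171 169   . 171 169   . 161 163 147   . 164
 100   .   .   .   . 162 160 149 150 150   .   . 172 173 174 174 172   .   .   . 161 163   .   .   .
  95   .   .   .   . 164 162 150 150   . 149   . 173 176 175 173 169   .   .   . 149 161 148   .   .
  90   .   .   .   . 161 161 150 146 150 149   . 172 173 173 175 175   .   .   . 185 169 147   .   .
  85   .   .   .   . 161 165 151 151 153   . 151 171 173 173 171 170   .   .   . 188 187   .   .   .
  80   .   .   .   . 159 167   .   .   .   . 153   . 168 173   .   .   .   .   . 187 189 147   .   .
  75   .   .   .   .   .   .   .   .   .   .   .   .   .   .   .   .   .   .   . 187 186 146   .   .
```

send_rows(
  rows="0 0 -0.01 0; 0 0 -0.025 0; 0 0 -0.04 0; 0 0 -0.06 0; 0 0 -0.08 0; 0 0 -0.1 0; 0 0 -0.12 0; 0 0 -0.14 0; 0 0 -0.16 0; 0 0 -0.18 0",
)

```text
clock: 17.7
tool_pos: [0.5102, 0.1476, 0.114]
eef_rot: [0.625, 0.78, 0.0, -0.0]
contact_force: [0.1, -0.9, -3.3]
opening: 0.221
finger_force: 60.0
```

send_rows(
  rows="0 0 -0.03 0; 0 0 -0.06 0; 0 0 -0.1 0; 0 0 -0.14 0; 0 0 -0.18 0; 0 0 -0.22 0; 0 0 -0.25 0; 0 0 -0.27 0; 0 0 -0.28 0; 0 0 -0.28 0",
)

```text
clock: 18.53
tool_pos: [0.5104, 0.1476, 0.1979]
eef_rot: [0.625, 0.78, 0.0, 0.0]
contact_force: [1.0, 0.9, -4.0]
opening: 0.222
finger_force: 60.0
```

```bash
python3 map.py; python3 -c "
from h import *
p,d,P=look('scene'); cv2.imwrite('pics/a6.png',cv2.resize(p[70:220,270:420,::-1],(600,600)))"
```

```text
[0.5104 0.1476 0.1979] [ 0.98  0.87 -4.02] [-0.24 -0.01  0.04]
 145   .   .   .   .   .   .   .   .   .   .   .   .   .   .   .   .   .   .   .   .   .   .   .   .
 140   .   .   .   .   .   .   .   .   .   .   .   .   .   .   .  35   .   .   .  36   .   .   .   .
 135   .   .  37  36  38  39  38  38  37  36  36  38  38  37  36  37  37  38  38  38  37  37  38  38
 130   .   .  38  36 170  37 170 168  30  28  39  36  38  34  22  32  34  30  27 146  38  33  36  29
 125   .   .  33  38 171   9 172   8 170   8 172 171   9 169   8 172 171 172 171   8 146   .   .   .
 120   .   .  39  33 172   7 172 173 173 171 172 173 172 171 171 171 172 172 171 168 148   .   .   .
 115   .   .  37  37 171 171 173 172 172 169 173 173 173 171   . 171 173 173 172 169 147  26   .  34
 110   .   .  37  34 169 171 172 173 165   9 171 172 175 171   9 173 173 173 170 160 148   .  31  35
 105   .   .  35  39 163 164 170 166   8   7   9   9   9   8   8  10 169 170 163 162 157   8  24  31
 100   .   .  36  40 162 163 150 149   9   9   9   7 173 173   9   8   9   8   9 162 162  10   .   .
  95   .   .  38  36 163 15
[... 787 characters left out ...]
 .   .  37  38   9   9   8   6   8   6   9   9   8   8   8   6   8  10   9 189 188   .   .   .
  50   .   .  37  38   8   8  10   9   8   8   9   8   6   7   7   8   9   8   8 184 189   .   .   .
  45   .   .  38  38   8   8   8   7   7   7   8   .   9   8   7   9   8   9   9 189 188   8   .   .
  40   .   .  22  37   8  10   7   7   8   8   8   8  10   8   8  10   8   7   7 189 187   .   .   .
  35   .   .  37  39 169 170 169 165 172 180 174 182 177 185 209 194 195 195 195 195 193   .   .   .
  30   .   .  37  36 177 167 171 173 178 175 182 174 181 184 219 217 192 196 195 189 183   .   .   .
  25   .   .  38  33   6   6   8   9   8   7   8   9 190   9 216 218   8  11   9   7   8   .   .   .
```

View pics/a6.png

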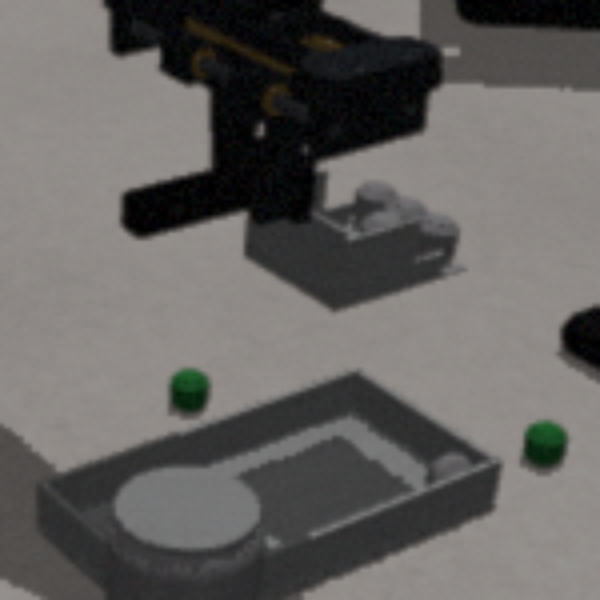

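The crop shows the scoop lifted with four slugs, at (376,192), (380,215), (408,210) and (440,225). One slug stays in the tray at (450,465). Next comes a smooth carry to the bin.

```bash
cat > traj.py <<'E'
from h import *
def traj(goal,n,start=None):
    s=sensors.get_state(); M=R.from_quat(s["eef_rot"]).as_matrix()
    p0=np.array(start if start else (*s["tool_pos"],np.degrees(np.arctan2(M[1,1],M[0,1])))); p1=np.array(goal,float)
    k=np.arange(1,n+1)/n; w=10*k**3-15*k**4+6*k**5
    W=p0+w[:,None]*(p1-p0); c=p0
    for i in range(0,n,10):
        a=np.radians(c[3]); out=[]
        for q in W[i:i+10]:
            d=q-c; out.append("%.3f %.3f %.3f %.4f"%((-np.sin(a)*d[0]+np.cos(a)*d[1])/.3,(np.cos(a)*d[0]+np.sin(a)*d[1])/.3,-d[2]/.3,-d[3]/360))
        print("; ".join(out)); c=W[min(i+9,n-1)]
E
python3 -c "
from traj import *
traj((.4625,-.398,.215,-70),50)"
```

```text
-0.000 -0.000 -0.000 0.0000; -0.001 -0.000 -0.000 0.0001; -0.003 -0.001 -0.000 0.0005; -0.008 -0.002 -0.000 0.0010; -0.015 -0.005 -0.001 0.0020; -0.025 -0.008 -0.001 0.0033; -0.038 -0.012 -0.001 0.0050; -0.055 -0.018 -0.002 0.0073; -0.076 -0.024 -0.003 0.0100; -0.101 -0.032 -0.003 0.0133
-0.029 -0.007 -0.001 0.0038; -0.063 -0.014 -0.002 0.0081; -0.100 -0.023 -0.003 0.0129; -0.142 -0.032 -0.005 0.0183; -0.187 -0.043 -0.006 0.0241; -0.236 -0.054 -0.008 0.0304; -0.288 -0.065 -0.010 0.0372; -0.343 -0.078 -0.012 0.0443; -0.401 -0.091 -0.014 0.0518; -0.462 -0.105 -0.016 0.0596
-0.063 0.010 -0.002 0.0081; -0.128 0.020 -0.004 0.0163; -0.195 0.030 -0.006 0.0248; -0.262 0.040 -0.009 0.0333; -0.329 0.050 -0.011 0.0419; -0.397 0.060 -0.013 0.0505; -0.464 0.071 -0.015 0.0590; -0.530 0.081 -0.018 0.0675; -0.596 0.091 -0.020 0.0757; -0.659 0.100 -0.022 0.0838
-0.048 0.039 -0.002 0.0078; -0.095 0.076 -0.004 0.0153; -0.139 0.112 -0.006 0.0224; -0.180 0.145 -0.008 0.0291; -0.220 0.177 -0.009 0.0354; -0.256 0.206 -0.011 0.0413; -0.289 0.232 -0.012 0.0466; -0.319 0.256 -0.013 0.0515; -0.346 0.278 -0.015 0.0558; -0.369 0.297 -0.016 0.0596
-0.013 0.023 -0.001 0.0033; -0.024 0.041 -0.002 0.0060; -0.033 0.057 -0.002 0.0082; -0.039 0.069 -0.003 0.0100; -0.045 0.078 -0.003 0.0113; -0.048 0.085 -0.003 0.0123; -0.051 0.089 -0.003 0.0128; -0.052 0.091 -0.003 0.0132; -0.052 0.092 -0.003 0.0133; -0.052 0.092 -0.003 0.0133
```

send_rows(
  rows="-0.001 0 0 0; -0.003 -0.001 0 0.0005; -0.008 -0.002 0 0.001; -0.015 -0.005 -0.001 0.002; -0.025 -0.008 -0.001 0.003; -0.038 -0.012 -0.001 0.005; -0.055 -0.018 -0.002 0.007; -0.076 -0.024 -0.003 0.01; -0.101 -0.032 -0.003 0.0133",
)

```text
clock: 19.38
tool_pos: [0.5075, 0.1153, 0.1983]
eef_rot: [0.658, 0.753, 0.0, 0.0]
contact_force: [0.3, -0.0, -3.2]
opening: 0.221
finger_force: 60.0
```

send_rows(
  rows="-0.029 -0.007 -0.001 0.004; -0.063 -0.014 -0.002 0.008; -0.1 -0.023 -0.003 0.013; -0.142 -0.032 -0.005 0.018; -0.187 -0.043 -0.006 0.024; -0.236 -0.054 -0.008 0.03; -0.288 -0.065 -0.01 0.037; -0.343 -0.078 -0.012 0.044; -0.401 -0.091 -0.014 0.052; -0.462 -0.105 -0.016 0.0596",
)

```text
clock: 20.22
tool_pos: [0.4947, -0.0275, 0.2031]
eef_rot: [0.787, 0.616, 0.0, 0.0]
contact_force: [0.4, 0.9, -2.4]
opening: 0.219
finger_force: 60.0
```

send_rows(
  rows="-0.063 0.01 -0.002 0.008; -0.128 0.02 -0.004 0.016; -0.195 0.03 -0.006 0.025; -0.262 0.04 -0.009 0.033; -0.329 0.05 -0.011 0.042; -0.397 0.06 -0.013 0.05; -0.464 0.071 -0.015 0.059; -0.53 0.081 -0.018 0.067; -0.596 0.091 -0.02 0.076; -0.659 0.1 -0.022 0.0838",
)

```text
clock: 21.05
tool_pos: [0.4767, -0.2271, 0.2097]
eef_rot: [0.921, 0.39, -0.0, 0.0]
contact_force: [-1.0, 0.7, -2.4]
opening: 0.221
finger_force: 60.0
```

send_rows(
  rows="-0.048 0.039 -0.002 0.008; -0.095 0.076 -0.004 0.015; -0.139 0.112 -0.006 0.022; -0.18 0.145 -0.008 0.029; -0.22 0.177 -0.009 0.035; -0.256 0.206 -0.011 0.041; -0.289 0.232 -0.012 0.047; -0.319 0.256 -0.013 0.051; -0.346 0.278 -0.015 0.056; -0.369 0.297 -0.016 0.0596",
)

```text
clock: 21.88
tool_pos: [0.4652, -0.3674, 0.2143]
eef_rot: [0.977, 0.213, -0.0, -0.0]
contact_force: [0.6, 0.3, -3.1]
opening: 0.218
finger_force: 60.0
```

send_rows(
  rows="-0.013 0.023 -0.001 0.003; -0.024 0.041 -0.002 0.006; -0.033 0.057 -0.002 0.008; -0.039 0.069 -0.003 0.01; -0.045 0.078 -0.003 0.011; -0.048 0.085 -0.003 0.012; -0.051 0.089 -0.003 0.013; -0.052 0.092 -0.003 0.0133; -0.052 0.092 -0.003 0.0133",
)

```text
clock: 22.63
tool_pos: [0.4628, -0.398, 0.2153]
eef_rot: [0.985, 0.173, 0.0, -0.0]
contact_force: [-0.4, -0.3, -2.8]
opening: 0.224
finger_force: 60.0
```

```bash
python3 map.py; python3 -c "
from h import *
mv(.4625,-.398,.215,-70)
p,d,P=look('top'); q=P[170:290,400:520].reshape(-1,3); m=q[(q[:,2]>.078)&(q[:,2]<.09)]; print(len(m),rect(m))
p,d,P=look('scene'); q=P.reshape(-1,3); m=q[(q[:,2]>.08)&(q[:,2]<.09)&(abs(q[:,0]-.57)<.1)&(abs(q[:,1]+.36)<.1)]; print(len(m),rect(m))"
```

```text
[ 0.4628 -0.398   0.2153] [-0.36 -0.34 -2.82] [-0.1   0.35 -0.01]
 145  71  69   .   .   .   .   .   .   .   .   .   .   .   .   .   .   .   .   .   .   .   .  70  70
 140  71  69   .   .   .   .   .   .   .   .   .   .   .   .   .   .   .   .   .   .   .   .  71  70
 135  71  68   .   . 165 169 169   .   .   . 169 169   .   .   .   . 165 169   .   .   .   .   .  73
 130  70  71   . 165 170 171 172 171 168 169 172 171 173 167 166 172 172 167 167 148   .   .  69  71
 125  71  72   . 170 171 173 173 173 168 173 173 173 173 167 172 172 172 173 171 149   .   .  70  70
 120  70  72   . 171 173 172 173 172 169 173 173 173 172 169 174 173 173 173 170 148   .   .  69  70
 115  70  71   .   . 172 173 172 172 148   . 173 173 172 168 172 173 173 174 169 150   .   .  70  71
 110  70  69   .   .   .   .   . 169   .   . 171 172   . 169   .   .   .   . 150 162   .   .   .  70
 105  70  71   .   .   .   .   .   .   .   .   . 171 174 174 170 168   .   . 150 163   .   .  70  70
 100  70  71   .   .   .   .   .   .   .   . 169 173 173 173 174 170   .   . 150 163   .   .  70  71
  95  70  71   .  70 163
[... 1046 characters left out ...]
 151 151 151 151   . 190   .   .   .   .
  40   .   .   . 187 193 195 193 193 180 217 195 215 211 193 183 190 194 188 191 196   .   .   .   .
  35   .   .   . 195 194 195 196 194 195 219 218 219 219 219 219 194 194 195 194 194   .   .   .   .
  30   .   .   .   .   . 170   . 192 209 214 219 205 209 202 218   .   . 174 186   .   .   .   .   .
  25   .   .   .   .   .   .   .   .   .   .   .   .   .   . 215   .   .   .   .   .   .   .   .   .
row [-0.001  0.     0.001 -0.   ] rows>= 1.0
295 ((572.580322265625, -357.4606018066406), (68.41781616210938, 116.84618377685547), 20.623130798339844)
537 ((573.3994140625, -357.51104736328125), (73.16643524169922, 116.58519744873047), 20.405698776245117)
```

All four slugs are still on the pan, over the bin mouth. I'll lower a little and ease the grip in stages so the scoop droops.

send_rows(
  rows="0 0 0.01 0; 0 0 0.025 0; 0 0 0.045 0; 0 0 0.06 0; 0 0 0.066 0; 0 0 0.066 0; 0 0 0.066 0",
  force=30,
)

```text
clock: 23.37
tool_pos: [0.4627, -0.3981, 0.1953]
eef_rot: [0.985, 0.173, -0.0, -0.0]
contact_force: [-0.6, 0.2, -3.2]
opening: 0.224
finger_force: 30.0
```

```bash
cat > th.py <<'E'
from h import *
s=sensors.get_state(); t=s["tool_pos"]; M=R.from_quat(s["eef_rot"]).as_matrix(); f=M[:2,0]; g=np.array([-f[1],f[0]])
for n in ("top","scene"):
    p,d,P=look(n); q=P.reshape(-1,3); D=q[:,:2]-t[:2]; u=D@f; v=D@g; z=q[:,2]-t[2]
    # handle tail: highest points behind the fingers
    k=(u<-.03)&(u>-.09)&(abs(v)<.011)&(abs(z)<.1)
    if k.sum()>10:
        a=np.polyfit(u[k],z[k],1); print(n,"handle slope deg",-np.degrees(np.arctan(a[0])).round(1),k.sum(),"z at -60:",np.polyval(a,-.06).round(4))
    k=(u>.045)&(u<.08)&(v<-.034)&(v>-.042)&(z>-.06)&(z<.03)
    if k.sum()>10: a=np.polyfit(u[k],z[k],1); print(n,"R wall slope",-np.degrees(np.arctan(a[0])).round(1),k.sum())
    k=(u>.04)&(u<.14)&(abs(v)<.05)&(q[:,2]>.095)&(z<0); print(n,"above rim u range",np.percentile(u[k],[50,99.5]).round(4) if k.sum() else 0,"zmin",q[k,2].min().round(3) if k.sum() else 0,k.sum())
print(t.round(4),s["contact_force"].round(2),s["moment"].round(3),s["clock"])
E
python3 th.py
```

```text
top R wall slope 0.8 241
top above rim u range [0.0802 0.1275] zmin 0.139 2305
scene handle slope deg 0.7 72 z at -60: 0.0258
scene R wall slope 1.9 73
scene above rim u range [0.112 0.131] zmin 0.14 1557
[ 0.4627 -0.3981  0.1953] [-0.61  0.19 -3.24] [-0.118  0.324 -0.04 ] 23.3667
```

Still level at 30 N, so I'll go to 22 N and then 16 N.

send_rows(
  rows="0 0 0 0; 0 0 0 0; 0 0 0 0; 0 0 0 0",
  force=22,
)

```text
clock: 23.8
tool_pos: [0.4628, -0.3981, 0.1956]
eef_rot: [0.985, 0.173, 0.0, 0.0]
contact_force: [1.0, 0.6, -3.7]
opening: 0.225
finger_force: 22.0
```

send_rows(
  rows="0 0 0 0; 0 0 0 0; 0 0 0 0; 0 0 0 0",
  force=17,
)

```text
clock: 24.13
tool_pos: [0.4626, -0.3982, 0.1955]
eef_rot: [0.985, 0.173, -0.0, 0.0]
contact_force: [-0.2, 0.3, -2.9]
opening: 0.221
finger_force: 17.0
```

```bash
python3 th.py
```

```text
top R wall slope 3.3 68
top above rim u range [0.0597 0.0847] zmin 0.095 1088
scene handle slope deg 28.3 88 z at -60: 0.056
scene R wall slope 23.5 43
scene above rim u range [0.0684 0.0874] zmin 0.095 1245
[ 0.4626 -0.3982  0.1955] [-0.17  0.34 -2.88] [-0.036  0.271  0.041] 24.1333
```

It has drooped to about 28°. I'll check where the slugs went.

```bash
python3 map.py; python3 -c "
from h import *
p,d,P=look('top'); q,d2,P2=look('scene'); cv2.imwrite('pics/a7.png',np.hstack([cv2.resize(p[180:290,390:500,::-1],(400,400)),cv2.resize(q[120:270,50:200,::-1],(400,400))]))"
```

```text
[ 0.4628 -0.3982  0.1956] [-0.51 -0.29 -2.69] [-0.04  0.2  -0.01]
 145  90  88   .   .   .   .   .   .  87   .   .   .   .   .   .   .   .   .   .   .   .   .  90  90
 140  91  88   .   .   .   .   .   .   .   .   .   .   .   .   .   .   .   .   .   .   .   .  91  91
 135  89  88   .   .   .   .   .   .   .   .   .   .   .   .   .   .   .   .   .   .   .   .  90  90
 130  90  78   .   .   .   .   .   .   .   .   .   .   .   .   .   .   .   .   .   .   .   .  90  89
 125  90  87   .   .   .   .   .   .   .   .   .   .   .   .   .   .   .   .   .   .   .   .  91  89
 120  91  90   .   .   .   .   .   .   .   .   .   .   .   .   .   .   .   .   .   .   .   .  90  90
 115  89  86   .   .   .   .   .   .   .   .   .   .   .   .   .   .   .   .   .   .   .   .   .  90
 110  89  91   .   .   .   .   .   .   .   .   .   .   .   .   .   .   .   .   .   .   .   .  88  90
 105  91  83   .   .   .   .   .   .   .   .   .   .   .   .   .   .   .   .   .   .   .   .  90  91
 100  89  88   .   .   .   .   .   .   .   .   .   . 125 121   .   .   .   .   .   .   .   .  89  89
  95  92  87   .  86   .
[... 790 characters left out ...]
 .   .   .   . 163 121 120 120 122 120 121 123 120 120 121 119 119 122 119 160   .   .   5   5
  50   .   .   . 162 164 124 124 121 123 122 124 123 122 123 124 123 122 123 123 164   .   .   4   6
  45   .   .   . 166 168 127 126 125 125 124 126 127 126 125 125 126 125 126 125 168   .   .   .   5
  40   .   .   . 168 171 129 127 127 128 208 126 129 208 208 207 127 129 128 127 169   .   .   4   4
  35   .   .   . 170 172 130 129 129 205 211 212 211 211 211 210 128 132 131 129 172   .   .   5   5
  30   .   .   . 174 173 133 134 132 133 212 213 214 214 213 212 134 132 133 131 176   .   .   7   6
  25   .   .   . 183 184 182 183 183 189 191 217 217 216 216 211 183 183 183 182 183   .   .   4   6
```

View pics/a7.png

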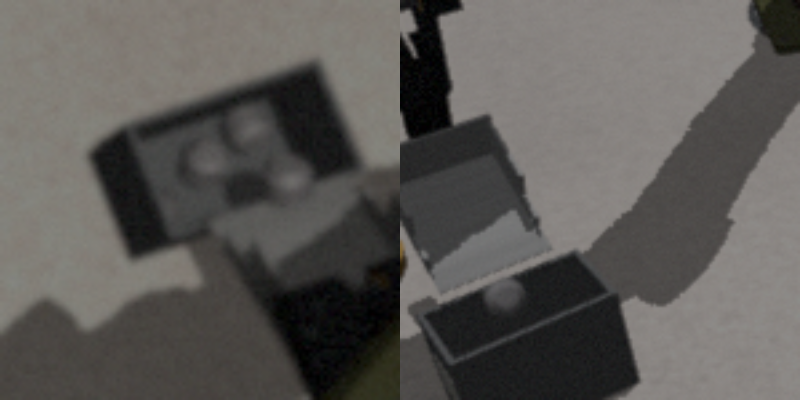

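The top crop shows three slugs inside the bin, at (205,158), (248,125) and (292,178). The fourth was just leaving the lip in the scene crop at (505,295). I'll wait a moment and recheck.

send_rows(
  rows="0 0 0 0; 0 0 0 0; 0 0 -0.01 0; 0 0 -0.03 0; 0 0 -0.06 0; 0 0 -0.1 0; 0 0 -0.1 0",
)

```text
clock: 24.97
tool_pos: [0.4638, -0.3995, 0.2284]
eef_rot: [0.985, 0.173, 0.002, 0.002]
contact_force: [0.5, -0.9, -1.6]
opening: 0.225
finger_force: 17.0
```

```bash
python3 th.py; python3 - <<'E'
from h import *
B=np.array([.5728,-.3577]); a=np.radians(20.3); A=np.array([[np.cos(a),np.sin(a)],[-np.sin(a),np.cos(a)]])
for n in("top","scene"):
    p,d,P=look(n); q=P.reshape(-1,3); L=(q[:,:2]-B)@A.T
    G=np.full((24,14),-1); k=(abs(L[:,0])<.035)&(abs(L[:,1])<.06)&(q[:,2]<.2)
    for (x,y),z in zip(L[k],q[k,2]): i=int((y+.06)/.005); j=int((x+.035)/.005); G[i,j]=max(G[i,j],int(z*1000))
    print(n); print("\n".join(" ".join("%3d"%v for v in r) for r in G))
    m=q[(abs(q[:,2]-.083)<.006)&(abs(L[:,0])<.05)&(abs(L[:,1])<.075)]; print(rect(m))
E
```

```text
top handle slope deg 26.9 62 z at -60: 0.0565
top R wall slope 9.6 75
top above rim u range [0.0604 0.0856] zmin 0.124 1192
scene handle slope deg 26.4 93 z at -60: 0.0537
scene R wall slope 22.0 43
scene above rim u range [0.0633 0.087 ] zmin 0.124 1327
[ 0.4638 -0.3995  0.2284] [ 0.51 -0.87 -1.61] [-0.052  0.135  0.024] 24.9667
top
 -1  86  87  85  86  85  87  87  86  87  90  85  86  87
 -1  87  84  86  87  89  85  84  86  86  85  86  85  88
 -1  -1   8   5   6   7   7   6   4   6   5   7  67  88
126  -1   4   8   6   9  24  -1   7   6   7   7  82  88
129  -1   5   7   5  26  31  28  -1   3   8   8  86  89
130  -1   6   9  28  30  29  31  25   3   5   9  76  89
131  -1   6  18  33  33  31  32  30  24   3   8  65  86
128  -1   9  16  27  32  30  31  26  23  -1  -1  84  86
130  -1   8   5  22  25  29  33  29  29  32  26  66  87
129  -1   6   7   5  18  24  25  29  33  32  31  80  91
131  -1   6   9  -1  -1  23  27  33  33  35  31  85  86
130  -1   5  25  27  28  29  25  32  35  34  31  80  87
129   4   7  29  34  30  29  29  29  30  34  27  85  89
128   4  25  29  32  31  31  26   8 
[... 1428 characters left out ...]
-1  -1  -1  -1  -1  -1  -1  -1  83  85
128 127  -1  -1  -1  -1  -1  -1  -1  -1  -1  -1  -1  85
127  85  -1  -1  -1  -1  -1  -1  -1  -1  -1  -1  83  84
130  85  -1  -1  -1  -1  -1  -1  -1  -1  -1  -1  83  85
128 125  -1  -1  -1  -1  -1  -1  -1  -1  -1  -1  -1  85
127  84  -1  -1  -1  -1  -1  -1  -1  -1  -1  -1  -1  85
130 126  -1  -1  -1  -1  -1  -1  -1  -1  -1  -1  -1  85
127  86  -1  -1  -1  -1  -1  -1  -1  -1  -1  -1  -1  85
 85  84  -1  -1  -1  -1  -1  -1  -1  -1  -1  -1  -1  85
 84  84  80  85  80  85  85  85  84  84  83  84  83  84
 86  85  85  85  84  85  84  84  84  85  84  -1  85  84
((573.8102416992188, -357.2884521484375), (72.64636993408203, 116.69882202148438), 20.52095603942871)
```

All four slugs are in the bin and the bin is upright. I'll carry the scoop back to its clear spot and lay it flat.

```bash
python3 -c "
from traj import *
traj((.49,-.085,.2,-85.5),20)"
```

```text
0.001 -0.001 0.000 0.0000; 0.004 -0.008 0.001 0.0004; 0.012 -0.025 0.002 0.0011; 0.026 -0.055 0.005 0.0025; 0.046 -0.098 0.009 0.0044; 0.072 -0.155 0.014 0.0070; 0.104 -0.223 0.020 0.0101; 0.140 -0.301 0.027 0.0136; 0.180 -0.386 0.034 0.0175; 0.221 -0.474 0.042 0.0215
0.029 -0.093 0.008 0.0040; 0.057 -0.182 0.015 0.0078; 0.082 -0.265 0.022 0.0114; 0.105 -0.337 0.028 0.0145; 0.123 -0.396 0.033 0.0170; 0.137 -0.442 0.037 0.0190; 0.147 -0.473 0.040 0.0203; 0.152 -0.491 0.041 0.0211; 0.155 -0.499 0.042 0.0214; 0.155 -0.500 0.042 0.0215
```

send_rows(
  rows="0.004 -0.008 0 0; 0.012 -0.025 0 0.001; 0.026 -0.055 0 0.0025; 0.046 -0.098 0 0.0044; 0.072 -0.155 0 0.007; 0.104 -0.223 0 0.01; 0.14 -0.301 0 0.0136; 0.18 -0.386 0 0.0175; 0.22 -0.474 0 0.0215",
  force=20,
)

```text
clock: 25.92
tool_pos: [0.4761, -0.2398, 0.2254]
eef_rot: [0.994, 0.106, 0.0, -0.0]
contact_force: [0.5, 0.1, -1.1]
opening: 0.225
finger_force: 20.0
```

send_rows(
  rows="0.029 -0.093 0.01 0.004; 0.057 -0.182 0.02 0.008; 0.082 -0.265 0.03 0.0114; 0.105 -0.337 0.05 0.0145; 0.123 -0.396 0.07 0.017; 0.137 -0.442 0.08 0.019; 0.147 -0.473 0.09 0.02; 0.152 -0.491 0.1 0.021; 0.155 -0.5 0.1 0.0215; 0.155 -0.5 0.1 0.0215",
)

```text
clock: 26.75
tool_pos: [0.4899, -0.0852, 0.1955]
eef_rot: [0.999, 0.039, -0.0, -0.0]
contact_force: [0.0, 0.2, -1.6]
opening: 0.224
finger_force: 20.0
```

```bash
python3 th.py
```

```text
top above rim u range 0 zmin 0 0
scene handle slope deg 25.7 28 z at -60: 0.0556
scene R wall slope 17.6 42
scene above rim u range [0.0621 0.0866] zmin 0.095 1048
[ 0.4899 -0.0852  0.1955] [ 0.03  0.25 -1.62] [-0.056  0.151  0.007] 26.75
```

send_rows(
  rows="0 0 0.06 0; 0 0 0.14 0; 0 0 0.22 0; 0 0 0.28 0; 0 0 0.31 0; 0 0 0.33 0; 0 0 0.35 0; 0 0 0.37 0; 0 0 0.39 0; 0 0 0.41 0",
  force=6,
)

```text
clock: 27.68
tool_pos: [0.4906, -0.0856, 0.0726]
eef_rot: [0.999, 0.039, 0.001, 0.0]
contact_force: [-0.9, -0.3, 0.2]
opening: 0.228
finger_force: 6.0
```

send_rows(
  rows="0 0 0.015 0; 0 0 0.03 0; 0 0 0.04 0; 0 0 0.05 0; 0 0 0.06 0; 0 0 0.06 0; 0 0 0.06 0",
)

```text
clock: 28.27
tool_pos: [0.4902, -0.0854, 0.0544]
eef_rot: [0.999, 0.039, 0.0, -0.0]
contact_force: [-0.9, -0.7, -1.2]
opening: 0.22
finger_force: 6.0
```

```bash
python3 th.py
```

```text
top handle slope deg -64.0 52 z at -60: 0.0258
top above rim u range 0 zmin 0 0
scene handle slope deg -43.0 86 z at -60: -0.0463
scene R wall slope 2.0 93
scene above rim u range 0 zmin 0 0
[ 0.4902 -0.0854  0.0544] [-0.87 -0.68 -1.22] [-0.02   0.217  0.026] 28.2667
```

Nearly flat, so I'll lower 2 mm more, release and lift.

send_rows(
  rows="0 0 0.008 0; 0 0 0.008 0; 0 0 0.008 0",
)

```text
clock: 28.62
tool_pos: [0.49, -0.0855, 0.0522]
eef_rot: [0.999, 0.039, 0.0, -0.0]
contact_force: [0.1, -0.5, -0.7]
opening: 0.23
finger_force: 6.0
```

send_rows(
  rows="0 0 0 0; 0 0 0 0; 0 0 0 0; 0 0 0 0; 0 0 0 0; 0 0 0 0",
  jaw=-1,
)

```text
clock: 29.12
tool_pos: [0.4899, -0.0854, 0.0521]
eef_rot: [0.999, 0.039, 0.0, -0.0]
contact_force: [-0.4, 0.4, 0.1]
opening: 0.66
finger_force: 0.0
```

send_rows(
  rows="0 0 -0.05 0; 0 0 -0.12 0; 0 0 -0.22 0; 0 0 -0.33 0; 0 0 -0.45 0; 0 0 -0.55 0; 0 0 -0.6 0; 0 0 -0.6 0",
)

```text
clock: 29.78
tool_pos: [0.4918, -0.086, 0.2353]
eef_rot: [0.999, 0.039, 0.003, 0.001]
contact_force: [-0.4, 0.3, 0.6]
opening: 0.998
finger_force: 0.0
```

```bash
python3 th.py; python3 - <<'E'
from h import *
p,d,P=look("scene"); t=sensors.get_state()["tool_pos"]
a=np.radians(4.5); q=P.reshape(-1,3); u=(q[:,0]-t[0])*np.cos(a)+(q[:,1]-t[1])*np.sin(a); v=-(q[:,0]-t[0])*np.sin(a)+(q[:,1]-t[1])*np.cos(a)
for u0 in np.arange(-.07,.14,.02):
    k=(abs(u-u0)<.006)&(abs(v)<(.03 if u0>.04 else .008))&(q[:,2]<.1)
    if k.sum(): print(round(u0,2),np.percentile(q[k,2],[10,50,90]).round(4))
cv2.imwrite("pics/a8.png",p[...,::-1])
E
```

```text
top above rim u range 0 zmin 0 0
scene above rim u range 0 zmin 0 0
[ 0.4918 -0.086   0.2353] [-0.4   0.26  0.56] [-0.005  0.179 -0.03 ] 29.7833
-0.07 [-0.0016  0.0385  0.0777]
-0.05 [-0.0019  0.0759  0.0776]
-0.03 [0.0741 0.0761 0.0774]
-0.01 [0.075  0.0764 0.0773]
0.01 [0.0749 0.0761 0.0775]
0.03 [0.008  0.0425 0.0729]
0.05 [0.0013 0.0025 0.0041]
0.07 [0.0012 0.0025 0.0036]
0.09 [0.0013 0.0026 0.0037]
0.11 [0.0011 0.0024 0.0041]
0.13 [-0.0015 -0.0001  0.0018]
```

View pics/a8.png

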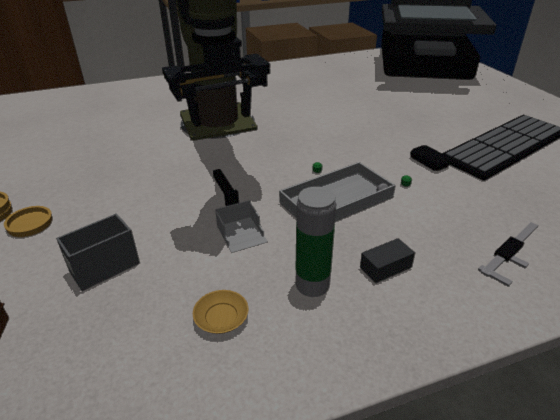

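The picture shows the scoop flat at (240,222), the bin upright at (98,250) and one slug left in the tray at (380,186). The dish, can and block sit where they were, and the gripper is clear. I'm handing the job in.

```bash
python3 -c "
from plant import finish_job
print(finish_job())"
```

```text
the job is handed in; nothing more can be done
None
```

The bin stands upright with four slugs in it, the fifth slug is still in the tray, the scoop lies flat, and the job was handed in at about 30 s; the hand-in returned no verdict.

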